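# Open the press-fit battery housing evenly and gauge its cells

## Robot

A 6-joint arm with a two-finger parallel gripper is mounted at the origin on the work surface. World frame = base frame: x ahead of the robot, y to its left, z up, the work surface at z = 0. Lengths are in m, angles in degrees, forces in N, time in s.
With the tool pointing down it reaches from about 0.35 to 0.85 m from the base axis. Payload 8.1 kg.
Tool frame: the origin (TCP) lies at the very end of the fingers, on their centre line; the grasp point (between the pads) lies 19 mm behind it; z points along the fingers, y is the line along which they close (so a half turn about z gives the same grasp; the last joint's range is limited). The gripper opens to 93 mm and grips with 3 to 60 N. Pads are 15 mm wide; open, the fingers measure 128 mm over their backs; the gripper's body (75 mm by 188 mm) begins 65 mm behind the grasp point.
Start: joints at [-71.07, 7.471, 85.268, -0, 87.261, -4.893], TCP at [0.242, -0.549, 0.219] pointing down, gripper open.
Joint ranges: [-169.43, 169.43], [-51.17, 129.36], [1.28, 143.12], [-76.62, 256.62], [0, 156.53], [-152.29, 152.29]. Speed limits (degrees/s): [136.94, 136.94, 159.86, 180, 180, 180].

## Interface

Orientations are given as a 3x3 rotation matrix whose columns are the frame's x, y, z axes.
In Python, from station import status, cams, manip gives the robot as it stands.
- The arm moves only by the shell command python3 -m handwheel 'ROWS' [FORCE]. ROWS is JSON, a list of rows, each a list of 3 entries, a list of its own where there are three numbers: the shift along the tool's x, y, z in mm, then the turn, a rotation vector about the tool's x, y, z in rad, then the finger opening in mm, from 0 to 93. A call has 1 to 12 rows; each row is the pose to reach, as a shift and turn from the pose commanded when the call began, along the tool's axes at that moment; what a row does not reach only later rows make up. A row lasts 1/8 s, in which the tool goes at most 62.5 mm and 10.7 degrees, less where a joint would pass 70% of its speed; a pose out of reach is approached as far as the arm can. A call with a gripper value outside its range is refused whole. The fingers move at their own pace and stop on an object; FORCE is the grip in N (left out, the last holds). Time passes only in rows, so rows that repeat a pose let the fingers close. It gives the time, the measured TCP pose, the force, the opening and the grip force at its end, in the units of the state.
- status.read_state(): the state, without advancing time (a new reading comes with each control period).
- cams.get_image(name): name is "side" or "top" or "wrist"; returns a dict with "pixels" (384x512x3 uint8, blue, green, red), "mtx" (3x3 intrinsics, pixels), "extrinsics" (4x4, takes a point from world to camera coordinates). Camera axes: x right, y up, looking along -z (the intrinsics and any distortion apply to the point x, -y, -z); pixel columns grow to the right and rows downward; lengths in m; the calibration is good to about 2 mm. A picture is of the moment at which its call begins. There is no depth.
- manip.close_job(): hands the job in; it is judged then, once.
The state is a dict: "clock": time; "q": joint angles; "dq": joint speeds; "effort": joint torques, N m; "tcp_pos": TCP position; "ee_rot": TCP orientation; "ft_force": force on the tool from outside, world axes, zero at the start; "wrist_torque": the same for the moment, N m; "opening": opening from 0.0 (shut) to 1.0 (fully open); "grip_force": force on a finger pad.
Only numpy, scipy, OpenCV 4.12 (cv2) and the standard library are available. Lean on these libraries where they do the work, as an engineer would, in place of code of your own. Each camera call takes 0.05 s, during which the arm holds its last target. There are 200 camera calls.

## Task

The battery hood is pressed tight onto its housing: take the wedge from its rack and work it down into the two pry slots alternately, a little at a time so the seam opens evenly (with the wedge only, never pulling the hood by hand, and neither end getting more than about 8 mm ahead of the other), until both ends have opened by at least 12 mm and the hood is free. Hang the wedge back in its rack, lift the hood off and stand it upright on the rubber mat, then stand every cell, those from under the hood and the one loose on the bench, side by side on the gauge bed, broad sides facing the jaws, and slide the jaw shut on the row until the sprung anvil is pushed in about 10 mm; leave it like that, never driving the anvil in past 20 mm, and leave the jars, meter and stopwatch where they are.

Things in the scene. Friction and masses are not known exactly. Their poses are not given: they have to be found in the camera images.
- housing: Fixed battery housing; origin on the bench under the hood's centre. x along the seam, y from the hood towards the fixed half (grey block 190 x 34 mm, 58 mm high, upright seam face at y = +52 mm), z up. Steel floor 8 mm high under the hood. At each end, x = +78 (A) and -78 mm (B), a pry slot lies between that face and an ear of the hood.
- seam_a (a point): Top edge of the fixed seam face, middle of pry slot A, 58 mm over the bench; axes as the housing. The slot is 7 mm wide (y) while closed, 28 mm long (x), open from above down to the bench. An end shifts at roughly 8 to 15 N sideways on its ear and stays where it is left, but may jump 2 to 4 mm when its tab lets go.
- seam_b (a point): The same point at pry slot B, 156 mm from A; same axes.
- hood_a (a point): Top edge of the hood's ear at slot A, on the face (mid-ear) that looks at the fixed half. In seam_a's frame it is at y = -7 mm while closed and goes to -y as this end opens; opening = -y - 7 mm. As one end opens the hood swings about the other end's tab (tabs at x = +-50 mm), whose slot closes a little. A tab lets go when its end is open about 10 mm; till then keep hands off the hood. 12 mm ahead of the other end is too much.
- hood_b (a point): The same point on the hood's ear at slot B.
- hood_grip (a point): Centre of the hood's black handle, 60 mm (x, along the seam) x 20 mm (y) x 36 mm high. Hood: white plastic cover 128 x 98 x 51 mm, open below and towards the fixed half, 184 mm in x over its ears, 0.25 to 0.4 kg. From this point: rim 69.5 mm down, front wall 52 mm to -y, tabs 58 mm to +y, hood top 18 mm down. Cells stand under it: lift it 60 mm to clear them.
- wedge_grip (a point): Centre of the wedge's handle, 105 mm above the tip: wood, 24 x 24 mm, from 33 mm below to 27 mm above. Under it a white collar 72 mm (y) x 26 mm x 8 mm, then the slippery white blade, 64 mm long, 22 mm wide (x). z up as hung. 0.12 kg.
- wedge_tip (a point): Middle of the tip edge on the blade's flat face, 8 mm to +y of the handle's axis, 105 mm below wedge_grip. The +y face of the blade is flat and upright and goes towards the fixed half; the -y face slopes: 2 mm thick at the tip, 2 mm more for every 5 mm of height, 27.6 mm at the collar.
- rack_top (a point): Centre of the top of the wedge's aluminium rack (fixed, 100 x 92 mm, 90 mm high): a window 56 mm (x) x 44 mm (y); the blade hangs through it, the collar lies on the bars either side in y. Hung, wedge_grip is 41 mm above this point. The handle's axis may lie from 2 mm to -y to 13 mm to +y of this point, with the wedge's axes along the rack's.
- cell1_mid (a point): Centre of a battery cell under the hood (may be absent): aluminium block 34 mm (x) x 60 mm (y) x 38 mm (z), 0.22 kg, terminals on top. It stands on the housing's floor, 8 mm over the bench, y across the seam, neighbours 36 mm apart, its +y end 32 mm from the seam face. Grip it by its ends, 60 mm apart.
- cell2_mid (a point): Centre of a battery cell under the hood (may be absent): aluminium block 34 mm (x) x 60 mm (y) x 38 mm (z), 0.22 kg, terminals on top. It stands on the housing's floor, 8 mm over the bench, y across the seam, neighbours 36 mm apart, its +y end 32 mm from the seam face. Grip it by its ends, 60 mm apart.
- cell3_mid (a point): Centre of a battery cell under the hood (may be absent): aluminium block 34 mm (x) x 60 mm (y) x 38 mm (z), 0.22 kg, terminals on top. It stands on the housing's floor, 8 mm over the bench, y across the seam, neighbours 36 mm apart, its +y end 32 mm from the seam face. Grip it by its ends, 60 mm apart.
- cell4_mid (a point): Centre of the loose cell standing on the bench: the same size and kind, 0.18 to 0.29 kg.
- gauge_bed (a point): Centre of the top of the gauge bed: fixed steel plate 280 mm (x) x 160 mm (y), top 6 mm over the bench. x points from the sliding jaw to the sprung anvil. Anvil face at x = +80 mm when free, jaw face at x = -80 mm + joint jaw. Cells stand between them in a row along x, their x along the bed's x, centred on y = 0 within 15 mm; the jaw closes the gaps between them.
- jaw (a joint): Travel of the jaw (m): 0 fully open, grows towards the anvil, at most 0.14. Needs about 8 N to slide, plus what it pushes (cells on the bed about 1 N each); stays where it is left.
- jaw_grip (a point): Where to hold the sliding jaw: centre of a black post 20 mm (y) x 26 mm (x), from 24 mm below to 18 mm above, on top of the steel jaw block (30 x 80 mm, top 53 mm over the bench), 15 mm behind the jaw's face. Moves along the gauge's x only.
- anvil (a joint): How far the sprung anvil plate (70 mm wide, 44 mm high) is pushed in (m): 0 free, stop at 0.024; 0.4 N per mm, so it shows the force on the row. Wanted about 0.010 (5 to 16 mm will do); past 20 mm it is overloaded.
- mat_top (a point): Centre of the top of the black rubber mat, 250 mm (x) x 150 mm (y), 3 mm thick, fixed on the bench. The hood stands here, rim down, its handle within 80 mm in x and 50 mm in y of this point.
- jar_a: Bystander: small capped sample jar, 46 mm across, 75 mm high; origin under its centre. Leave it alone.
- jar_b: Bystander: small capped sample jar, 46 mm across, 75 mm high; origin under its centre. Leave it alone.
- jar_c: Bystander: small capped sample jar, 46 mm across, 75 mm high; origin under its centre. Leave it alone.
- meter: Bystander: hand-held meter 130 x 70 x 28 mm lying flat; origin under its centre. Leave it alone.
- stopwatch: Bystander: round black stopwatch, 64 mm across, 16 mm high; origin under its centre. Leave it alone.
Not all that is in view belongs to the job. Leave any red or yellow look-alike of the part that bears cell4_mid alone.

How it is judged (in metres and radians):
On the way, in this order (a step that is already met when the one before it is completed fails the run):
1. the wedge, driven down into a pry slot, has forced that end of the seam open by 3 mm or more (((contact force between wedge and hood above 1.5 N and y of hood_a in the frame of seam_a below -0.01 m and horizontal distance between wedge_tip and seam_a below 0.02 m and height (world z) of wedge_tip below 0.056 m) or (contact force between wedge and hood above 1.5 N and y of hood_b in the frame of seam_b below -0.01 m and horizontal distance between wedge_tip and seam_b below 0.02 m and height (world z) of wedge_tip below 0.056 m))), for 0.1 s.
2. both ends of the seam are open by 10 mm or more, the hood still standing on the housing and not held by the fingers (y of hood_a in the frame of seam_a below -0.017 m and y of hood_b in the frame of seam_b below -0.017 m and distance between hood_a and seam_a below 0.05 m and distance between hood_b and seam_b below 0.05 m and contact force between the fingers and hood below 0.5 N), for 0.2 s.
3. all cells stand in a row on the gauge bed and the jaw squeezes the row against the anvil, pushing it in 5 to 16 mm (x of cell1_mid in the frame of gauge_bed between -0.06 and 0.095 m and y of cell1_mid in the frame of gauge_bed between -0.02 and 0.02 m and z of cell1_mid in the frame of gauge_bed between 0.012 and 0.026 m and angle between each of cell1_mid, cell2_mid, cell3_mid, cell4_mid's own z axis and vertical below 0.12 rad and angle between the x axis of each of cell1_mid, cell2_mid, cell3_mid, cell4_mid and the x axis of gauge_bed, either way round below 0.2 rad and x of cell2_mid in the frame of gauge_bed between -0.06 and 0.095 m and y of cell2_mid in the frame of gauge_bed between -0.02 and 0.02 m and z of cell2_mid in the frame of gauge_bed between 0.012 and 0.026 m and x of cell3_mid in the frame of gauge_bed between -0.06 and 0.095 m and y of cell3_mid in the frame of gauge_bed between -0.02 and 0.02 m and z of cell3_mid in the frame of gauge_bed between 0.012 and 0.026 m and x of cell4_mid in the frame of gauge_bed between -0.06 and 0.095 m and y of cell4_mid in the frame of gauge_bed between -0.02 and 0.02 m and z of cell4_mid in the frame of gauge_bed between 0.012 and 0.026 m and value of joint anvil between 0.005 and 0.016 m and (contact force between jaw and cell1 above 1 N or contact force between jaw and cell2 above 1 N or contact force between jaw and cell3 above 1 N or contact force between jaw and cell4 above 1 N)), for 0.2 s.
At the end, for the whole second after the job is handed in: All cells stand upright on the gauge bed in a row, within 20 mm of its centre line and 0.2 rad of square, the jaw holding the anvil pushed in 5 to 16 mm; hood upright on the mat (handle within 90 x 55 mm of its centre); wedge hanging in the rack; all at rest (x of cell1_mid in the frame of gauge_bed between -0.06 and 0.095 m and y of cell1_mid in the frame of gauge_bed between -0.02 and 0.02 m and z of cell1_mid in the frame of gauge_bed between 0.012 and 0.026 m and angle between each of cell1_mid, cell2_mid, cell3_mid, cell4_mid's own z axis and vertical below 0.12 rad and angle between the x axis of each of cell1_mid, cell2_mid, cell3_mid, cell4_mid and the x axis of gauge_bed, either way round below 0.2 rad and x of cell2_mid in the frame of gauge_bed between -0.06 and 0.095 m and y of cell2_mid in the frame of gauge_bed between -0.02 and 0.02 m and z of cell2_mid in the frame of gauge_bed between 0.012 and 0.026 m and x of cell3_mid in the frame of gauge_bed between -0.06 and 0.095 m and y of cell3_mid in the frame of gauge_bed between -0.02 and 0.02 m and z of cell3_mid in the frame of gauge_bed between 0.012 and 0.026 m and x of cell4_mid in the frame of gauge_bed between -0.06 and 0.095 m and y of cell4_mid in the frame of gauge_bed between -0.02 and 0.02 m and z of cell4_mid in the frame of gauge_bed between 0.012 and 0.026 m and value of joint anvil between 0.005 and 0.016 m and y of hood_grip in the frame of mat_top between -0.055 and 0.055 m and x of hood_grip in the frame of mat_top between -0.09 and 0.09 m and z of hood_grip in the frame of mat_top below 0.076 m and angle between hood_grip's own z axis and vertical below 0.06 rad and horizontal distance between wedge_grip and rack_top below 0.03 m and z of wedge_grip in the frame of rack_top between 0.034 and 0.056 m and angle between wedge_grip's own z axis and vertical below 0.15 rad and linear speed of each of hood, wedge, cell1, cell2, cell3, cell4 below 0.02 m/s); the robot touches nothing.
It fails at once if one end of the seam gets more than 12 mm ahead of the other while the hood is still held by a tab (angle between the x axis of hood_grip and the x axis of seam_a, either way round above 0.077 rad and (distance between hood_a and seam_a below 0.014 m or distance between hood_b and seam_b below 0.014 m) and height (world z) of hood_grip below 0.095 m).
It fails at once if the fingers push or pull the hood while it is still held by a tab (contact force between the fingers and hood above 4 N and (distance between hood_a and seam_a below 0.013 m or distance between hood_b and seam_b below 0.013 m)).
It fails at once if the anvil is driven in past 20 mm (value of joint anvil above 0.0205 m).
It fails at once if a jar, the meter or the stopwatch is moved by more than 30 mm (distance of any of jar_a, jar_b, jar_c, meter, stopwatch from where it was at the start of the episode above 0.03 m).
Of cell1, cell2, cell3 only 1 to 2 are there at a start; the rules pass over those that are not, and their reading is None.
At some moment in a run one of cell4 may be knocked a few centimetres aside while the robot is not near it.
Once in a run the grip may slacken for a moment while it holds something.
It also fails if it takes over 210 s, if anything falls off the work surface, if the arm or the gripper's body presses on something with over 40 N, if the wrist force passes 120 N, or if a joint passes its speed limit or range.

## Working session

There is one attempt and no reset: what is moved stays moved. The work goes in short steps, Python scripts to look and compute and a shell command to move; the robot and the scene stay as the last step left them, time stands still between calls to the robot, and variables do not carry over. Pictures are saved under pics/ and viewed, at most 14 in all, crops included, and the job is handed in when it is done.

```bash
ls; mkdir -p pics
python3 - <<'E'
from station import status, cams
import cv2, numpy as np
print(status.read_state())
for n in ["top","side","wrist"]:
    d=cams.get_image(n); cv2.imwrite(f"pics/{n}0.png",d["pixels"]); print(n,d["mtx"].tolist(),np.round(d["extrinsics"],4).tolist(),d.keys())
a=cv2.imread("pics/top0.png")
cv2.imwrite("pics/top0b.png",cv2.resize(a,(800,600),interpolation=cv2.INTER_CUBIC))
cv2.imwrite("pics/side0b.png",cv2.resize(cv2.imread("pics/side0.png"),(800,600),interpolation=cv2.INTER_CUBIC))
E
```

```text
pics
{'clock': 0.0, 'q': array([-7.10685311e+01,  7.51447130e+00,  8.53280007e+01,  3.70286109e-03,
        8.72621298e+01, -4.89363825e+00]), 'dq': array([-0.00783812, -0.02643645,  0.07310013, -0.00526094, -0.08072953,
       -0.04326127]), 'effort': array([-5.46946903e-04, -5.59851873e+01, -4.91753948e+01,  7.65975472e-02,
        3.53364414e-02, -1.20861901e-04]), 'tcp_pos': array([ 0.24222185, -0.54831925,  0.21760635]), 'ee_rot': array([[ 9.14784075e-01,  4.03942835e-01, -5.31245126e-04],
       [ 4.03943125e-01, -9.14782432e-01,  1.74783396e-03],
       [ 2.20051298e-04, -1.81348349e-03, -9.99998331e-01]]), 'ft_force': array([-0.46536227,  0.62886756, -0.3037527 ]), 'wrist_torque': array([-0.01570434, -0.0262867 , -0.07030533]), 'grip_force': 0.0, 'opening': 0.9977427325124896}
top [[440.2492460028246, 0.0, 253.91486747695822], [0.0, 440.2492460028246, 188.40517996194072], [0.0, 0.0, 1.0]] [[-0.0227, -0.9997, -0.0019, 0.086], [0.9938, -0.0228, 0.1084, -0.5462], [-0.1084, 0.0006, 0.9941, -1.2292], [0.0, 0.0, 0.0, 1.0]] dict_keys(['pixels', 'mtx', 'extrinsics'])
side [[403.508690461194, 0.0, 260.13482528826717], [0.0, 403.508690461194, 192.32922894885436], [0.0, 0.0, 1.0]] [[-0.9749, -0.2226, 0.0062, 0.5155], [0.1285, -0.5395, 0.8321, -0.14], [-0.1819, 0.812, 0.5546, -1.1437], [0.0, 0.0, 0.0, 1.0]] dict_keys(['pixels', 'mtx', 'extrinsics'])
wrist [[318.1562191352411, 0.0, 259.9509028907591], [0.0, 318.1562191352411, 190.7678788736676], [0.0, 0.0, 1.0]] [[0.404, -0.9148, -0.0013, -0.599], [0.883, 0.3903, -0.2606, 0.031], [0.2389, 0.1041, 0.9655, -0.391], [0.0, 0.0, 0.0, 1.0]] dict_keys(['pixels', 'mtx', 'extrinsics'])
```

View pics/top0b.png

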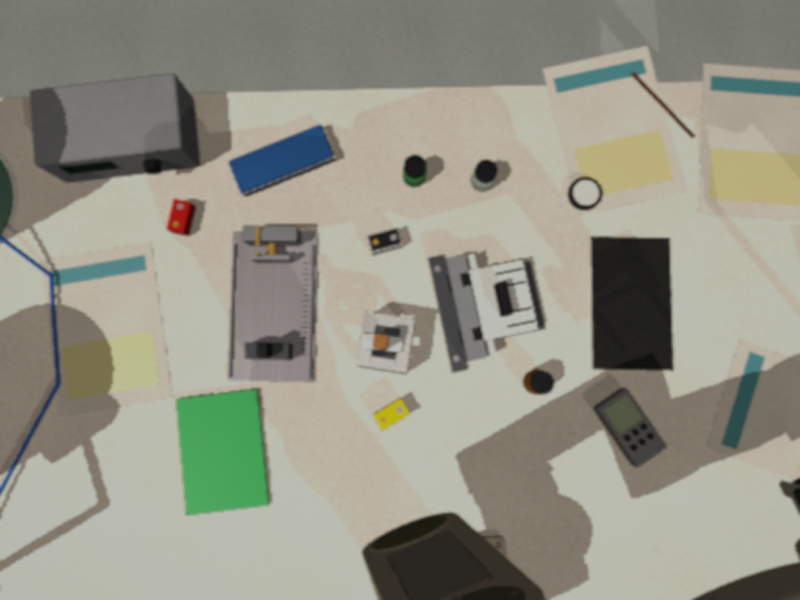

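View pics/side0b.png

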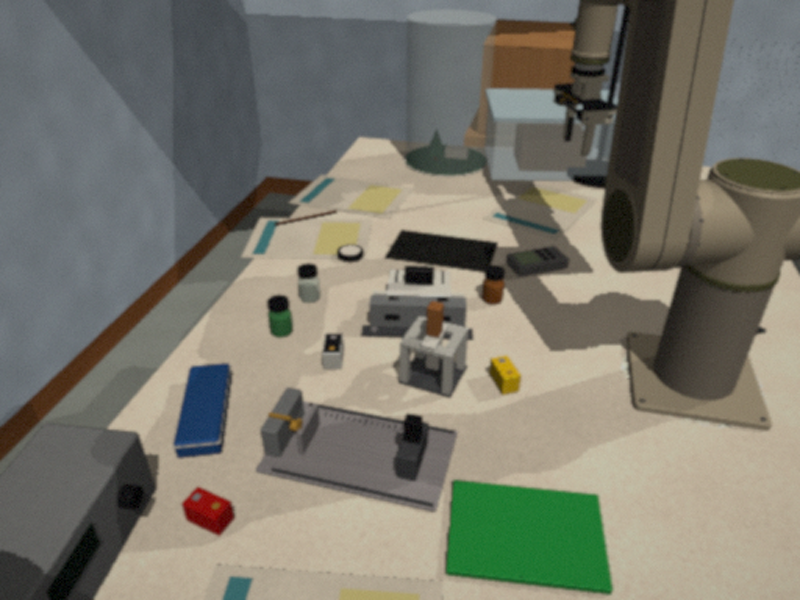

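```bash
cat > h.py <<'E'
from station import status, cams
import cv2, numpy as np
from scipy.spatial.transform import Rotation as R
def shot(n,save=None,crop=None,scale=1):
    d=cams.get_image(n)
    d["name"]=n
    if save:
        np.savez(f"pics/{save}.npz",**{k:d[k] for k in("pixels","mtx","extrinsics")})
        save_png(d,save,crop,scale)
    return d
def save_png(d,save,crop=None,scale=1):
    p=d["pixels"]
    if crop: p=p[crop[1]:crop[3],crop[0]:crop[2]]
    cv2.imwrite(f"pics/{save}.png",cv2.resize(p,None,fx=scale,fy=scale,interpolation=cv2.INTER_CUBIC))
def load(s): return dict(np.load(f"pics/{s}.npz"))
def ray(d,uv):
    E=d["extrinsics"];K=d["mtx"]
    c=np.linalg.solve(K,[uv[0],uv[1],1.]); c=c*[1,-1,-1]
    return -E[:3,:3].T@E[:3,3], E[:3,:3].T@c
def plane(d,uv,z):
    o,v=ray(d,uv); return o+v*(z-o[2])/v[2]
def proj(d,p):
    E=d["extrinsics"]; c=(E[:3,:3]@np.asarray(p)+E[:3,3])*[1,-1,-1]; c=d["mtx"]@c
    return c[:2]/c[2]
def tri(obs):
    A=np.zeros((3,3));b=np.zeros(3);L=[]
    for d,uv in obs:
        o,v=ray(d,uv);v=v/np.linalg.norm(v);P=np.eye(3)-np.outer(v,v);A+=P;b+=P@o;L.append((o,P))
    x=np.linalg.solve(A,b)
    return x,[1e3*np.linalg.norm(P@(x-o)) for o,P in L]
def go(p,yaw,frm=None):
    """shift (mm) and turn for TCP at p, tool down, tool-y axis at yaw deg from world +y ... tool x at angle yaw"""
    s=status.read_state(); R0=s["ee_rot"];p0=s["tcp_pos"]
    if frm is not None: p0=np.asarray(frm[0]);R0=rot(frm[1])
    Rt=rot(yaw)
    print("shift",np.round(1e3*R0.T@(np.asarray(p)-p0),1).tolist(),"turn",np.round(R.from_matrix(R0.T@Rt).as_rotvec(),4).tolist())
def rot(yaw):
    c,s=np.cos(np.radians(yaw)),np.sin(np.radians(yaw))
    return np.array([[c,s,0],[s,-c,0],[0,0,-1.]])
def st():
    s=status.read_state(); e=s["ee_rot"]
    print("t",round(s["clock"],2),"tcp",np.round(1e3*s["tcp_pos"],1).tolist(),"yaw",round(np.degrees(np.arctan2(e[1,0],e[0,0])),2),"tilt",round(np.degrees(np.arccos(-e[2,2])),2),"F",np.round(s["ft_force"],1).tolist(),"open",round(93*s["opening"],1),"grip",round(s["grip_force"],1),"q6",round(s["q"][5],1))
E
python3 - <<'E'
from h import *
d=cams.get_image("top");k=.64
for n,uv,z in [("hoodhandle",(510,297),.077),("fixedtop A",(440,258),.058),("fixedtop B",(465,368),.058),("rack",(385,342),.09),("cell4",(385,240),.038),("mat",(632,303),.003),("gauge",(273,305),.006),("jawpost",(268,350),.07),("jar1",(415,170),.07),("jar2",(487,175),.07),("jar3",(540,382),.07)]:
    print(n,np.round(plane(d,(uv[0]*k,uv[1]*k),z),3))
go([.5,.05,.3],0)
E
```

```text
hoodhandle [ 0.534 -0.126  0.077]
fixedtop A [ 0.609 -0.006  0.058]
fixedtop B [ 0.411 -0.044  0.058]
rack [0.459 0.096 0.09 ]
cell4 [0.648 0.093 0.038]
mat [ 0.525 -0.365  0.003]
gauge [0.536 0.304 0.006]
jawpost [0.451 0.302 0.07 ]
jar1 [0.769 0.035 0.07 ]
jar2 [ 0.757 -0.094  0.07 ]
jar3 [ 0.384 -0.173  0.07 ]
shift [477.6, -443.5, -81.5] turn [-0.0012, 0.0002, 0.4158]
```

```bash
python3 -c "
from h import *
go([.47,0.02,.28],10)"; 
python3 -m handwheel '[[[450,-400,-60],[0,0,0.24],93],[[450,-400,-60],[0,0,0.24],93],[[450,-400,-60],[0,0,0.24],93],[[450,-400,-60],[0,0,0.24],93],[[450,-400,-60],[0,0,0.24],93],[[450,-400,-60],[0,0,0.24],93],[[450,-400,-60],[0,0,0.24],93],[[450,-400,-60],[0,0,0.24],93],[[450,-400,-60],[0,0,0.24],93],[[450,-400,-60],[0,0,0.24],93],[[450,-400,-60],[0,0,0.24],93],[[450,-400,-60],[0,0,0.24],93]]'
python3 -c "
from h import *
st(); d=shot('wrist','w1',None,1.5); go([.47,0.02,.28],10)"
```

```text
shift [438.0, -428.2, -61.5] turn [-0.0012, 0.0001, 0.2413]
clock: 1.7
tcp_pos: [0.4922, -0.0015, 0.2783]
ee_rot: [[0.984, 0.175, -0.001], [0.175, -0.984, -0.0], [-0.001, 0.0, -1.0]]
ft_force: [-0.5, -0.4, 0.1]
opening: 1.0
grip_force: 0.0
t 1.7 tcp [492.2, -1.5, 278.3] yaw 10.1 tilt 0.05 F [-0.5, -0.4, 0.1] open 93.0 grip 0.0 q6 73.8
shift [-17.9, -25.5, -1.7] turn [0.0003, 0.0007, 0.0007]
```

View pics/w1.png

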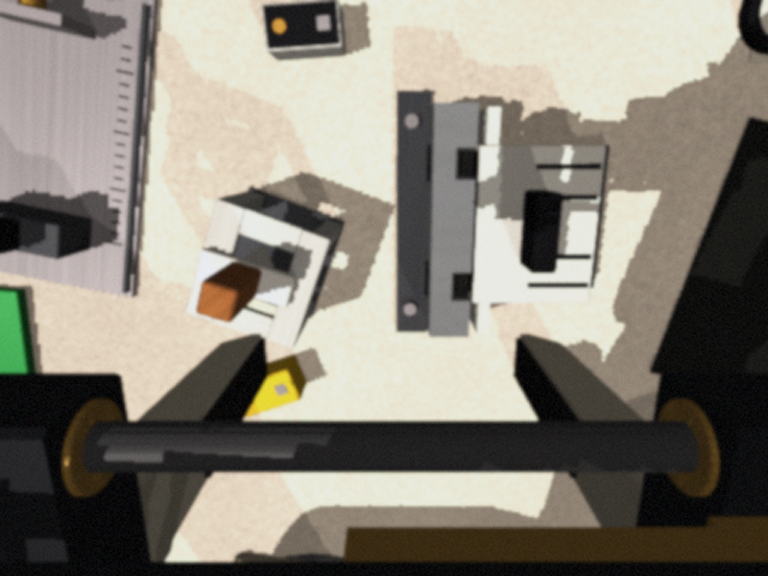

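```bash
python3 -m handwheel '[[[-60,50,70],[0,0,0.0],93],[[-60,50,70],[0,0,0.0],93],[[-60,50,70],[0,0,0.0],93],[[-60,50,70],[0,0,0.0],93]]' >/dev/null
python3 -c "
from h import *
st(); d=shot('wrist','w2',[100,0,500,240],2); go([.39,0.10,.22],10)"
python3 -m handwheel '[[[-35,-120,60],[0,0,0.0],93],[[-35,-120,60],[0,0,0.0],93],[[-35,-120,60],[0,0,0.0],93],[[-35,-120,60],[0,0,0],93]]' >/dev/null
python3 -c "
from h import *
st(); d=shot('wrist','w3')"
python3 -m handwheel '[[[0,-60,-20],[0,0,0],93],[[0,-60,-20],[0,0,0.0],93],[[0,-60,-20],[0,0,0],93]]' >/dev/null
python3 -c "
from h import *
st(); d=shot('wrist','w4',[100,0,500,240],2)"
```

```text
t 2.25 tcp [442.6, -61.6, 209.7] yaw 9.95 tilt 0.09 F [0.0, 1.1, 0.6] open 93.3 grip 0.0 q6 65.5
shift [-24.3, -168.1, -10.0] turn [0.0008, -0.0024, 0.0002]
t 2.8 tcp [387.5, 51.8, 149.7] yaw 10.22 tilt 0.1 F [0.4, 0.2, 1.0] open 92.9 grip 0.0 q6 79.9
t 3.23 tcp [377.4, 109.5, 169.6] yaw 10.09 tilt 0.1 F [-0.3, -0.8, 0.5] open 93.0 grip 0.0 q6 88.6
```

View pics/w2.png

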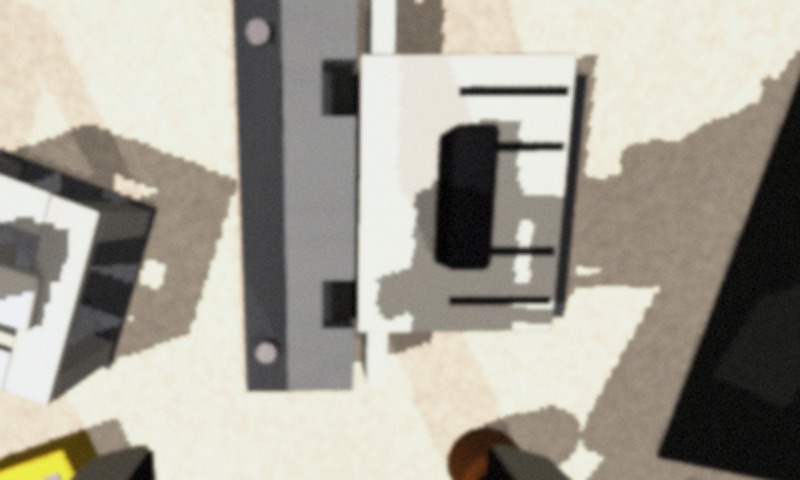

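View pics/w4.png

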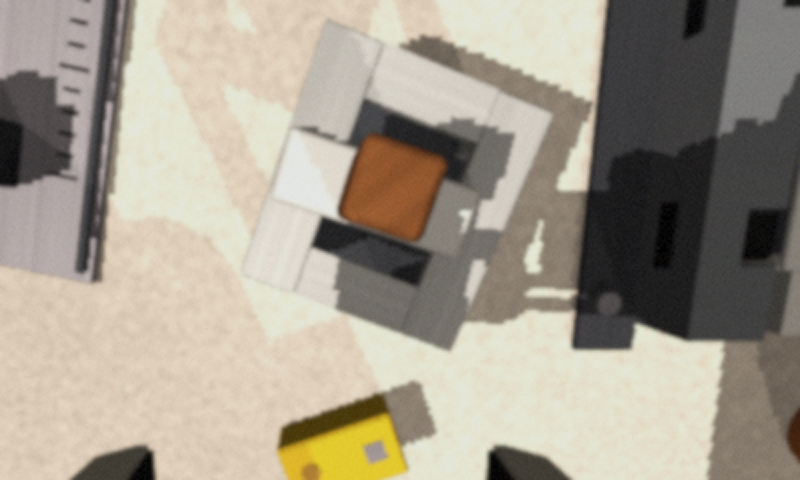

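```bash
cat > m1.py <<'E'
from h import *
D={k:load(k) for k in("w1","w2","w3","w4")}; 
def sub(d,uv,w=4):
    g=cv2.cvtColor(d["pixels"],cv2.COLOR_BGR2GRAY)
    p=np.array([[uv]],np.float32); cv2.cornerSubPix(g,p,(w,w),(-1,-1),(3,30,.01)); return p[0,0]
n=lambda u,v:(100+u/2,v/2)
print("rack corners")
for c in [(328,20),(551,113),(450,350),(243,272)]:
    s=sub(D["w4"],n(*c)); print(s-n(*c),np.round(1e3*plane(D["w4"],s,.09),1))
m=cv2.inRange(cv2.cvtColor(D["w4"]["pixels"],cv2.COLOR_BGR2HSV),(3,120,60),(18,255,255))
k,_,S,C=cv2.connectedComponentsWithStats(m); 
for i in range(1,k):
    if S[i,4]>200:
        print(S[i],C[i],np.round(1e3*plane(D["w4"],C[i],.158),1)); r=cv2.minAreaRect(np.argwhere(np.transpose(m)>0).astype(np.float32)[:] if k==2 else cv2.findContours((k and (cv2.connectedComponents(m)[1]==i)).astype(np.uint8),0,2)[0][0]); print(r, [np.round(1e3*plane(D["w4"],b,.158),1).tolist() for b in cv2.boxPoints(r)])
print("fixed")
for nm,a in [("w1",(480/1.5,103/1.5)),("w1",(469/1.5,335/1.5)),("w1",(432/1.5,103/1.5)),("w1",(429/1.5,335/1.5)),("w2",n(353,390)),("w2",n(287,390))]:
    s=sub(D[nm],a); print(nm,a,s,np.round(1e3*plane(D[nm],s,.058),1))
s1=sub(D["w1"],(469/1.5,335/1.5));s2=sub(D["w2"],n(353,390)); print("Bcorner tri",tri([(D["w1"],s1),(D["w2"],s2)]))
# handle and edges: row profiles in w2 across slots
g=cv2.cvtColor(D["w2"]["pixels"],cv2.COLOR_BGR2GRAY)
for v in (5,12,20,172,180,187): print(v,g[v,262:302].tolist())
E
python3 m1.py
```

```text
rack corners
[-0.96725464 -1.74427509] [512.7 131.5  90. ]
[0.3399353  0.38910294] [496.   45.7  90. ]
[-0.62356567  0.06851196] [404.4  62.5  90. ]
[-2.83024597  1.20950317] [419.2 149.3  90. ]
[ 270   67   54   53 1955] [295.95805627  92.97084399] [457.7 104.3 158. ]
((296.45001220703125, 93.15000915527344), (44.588111877441406, 45.53679656982422), 18.434947967529297) [[447.6, 117.7, 158.0], [470.5, 114.2, 158.0], [467.6, 90.7, 158.0], [444.3, 93.4, 158.0]]
[494 204  18  33 387] [503.49095607 220.35400517] [408.2 -32.6 158. ]
((502.5, 220.0), (32.0, 17.0), 90.0) [[416.9, -23.3, 158.0], [418.7, -33.2, 158.0], [399.4, -40.8, 158.0], [397.6, -30.7, 158.0]]
fixed
w1 (320.0, 68.66666666666667) [320.        68.666664] [614.2 -49.4  58. ]
w1 (312.6666666666667, 223.33333333333334) [311.67896 223.83777] [427.8 -81.1  58. ]
w1 (288.0, 68.66666666666667) [287.98218  66.77597] [609.7 -13.   58. ]
w1 (286.0, 223.33333333333334) [283.4313  220.39273] [426.  -44.1  58. ]
w2 (276.5, 195.0) [275.54156 194.45912] [427.8 -80.6  58. ]
w2 (243.5, 195.0) [242.03745 195.29276] [420.9 -46.4  58. ]
Bcorne
[... 640 characters left out ...]
 155, 209, 232, 238, 239, 237, 237, 238, 238, 237, 235, 226, 188, 141, 115, 113, 107]
172 [145, 148, 145, 146, 142, 148, 144, 146, 146, 142, 145, 145, 145, 143, 143, 144, 144, 138, 120, 103, 119, 175, 221, 235, 238, 238, 238, 239, 238, 237, 234, 211, 172, 145, 127, 122, 115, 113, 113, 111]
180 [143, 144, 143, 145, 145, 142, 142, 142, 143, 144, 144, 142, 143, 147, 150, 164, 169, 166, 141, 116, 138, 192, 227, 236, 238, 238, 238, 238, 238, 239, 238, 236, 236, 236, 236, 236, 236, 235, 232, 229]
187 [145, 143, 142, 146, 145, 143, 142, 145, 144, 143, 144, 142, 144, 155, 186, 216, 228, 233, 228, 212, 196, 203, 227, 237, 239, 239, 237, 238, 238, 238, 238, 238, 237, 237, 237, 237, 236, 234, 236, 237]
```

```bash
cat > m2.py <<'E'
from h import *
D={k:load(k) for k in("w1","w3","w4")}
for c in ("top","side"): D[c]=shot(c,c+"1")
# note: top/side may be occluded by the arm: use first pictures with their calibration
for c in ("top","side"): D[c]["pixels"]=cv2.imread(f"pics/{c}0.png")
def brown(d,lo=(3,110,50)):
    m=cv2.inRange(cv2.cvtColor(d["pixels"],cv2.COLOR_BGR2HSV),lo,(18,255,255))
    k,L,S,C=cv2.connectedComponentsWithStats(m); return [(S[i].tolist(),np.round(C[i],1).tolist()) for i in range(1,k) if S[i,4]>20]
for k in D: print(k,brown(D[k]))
g=lambda d:cv2.cvtColor(d["pixels"],cv2.COLOR_BGR2GRAY)
def corners(d,z,pts):  # refine rack corners from world guess
    out=[]
    for p in pts:
        uv=proj(d,[*p,z]); q=np.array([[uv]],np.float32); cv2.cornerSubPix(g(d),q,(5,5),(-1,-1),(3,30,.01)); out.append(q[0,0])
    return out
P=[(.5127,.1315),(.496,.0457),(.4044,.0625),(.4192,.1493)]
c3,c4=corners(D["w3"],.09,P),corners(D["w4"],.09,P)
for a,b,p in zip(c3,c4,P): print(a,proj(D["w3"],[*p,.09]),b,tri([(D["w3"],a),(D["w4"],b)]))
save_png(D["w3"],"w3c",[60,0,460,240],2)
E
python3 m2.py
```

```text
w1 [([13, 0, 18, 5, 58], [22.2, 1.6]), ([180, 11, 12, 13, 75], [185.9, 16.9]), ([132, 176, 41, 38, 794], [150.1, 197.2]), ([41, 267, 37, 64, 563], [54.3, 300.1]), ([441, 267, 39, 64, 563], [465.0, 298.5]), ([229, 345, 283, 29, 3446], [375.1, 361.8])]
w3 [([153, 61, 68, 62, 2892], [185.4, 92.8]), ([452, 203, 60, 46, 1773], [478.5, 225.6]), ([440, 267, 40, 64, 510], [466.4, 295.5]), ([41, 268, 38, 63, 588], [54.3, 299.6]), ([451, 315, 17, 15, 79], [458.9, 321.5]), ([331, 345, 181, 29, 2182], [427.4, 361.7]), ([230, 353, 106, 21, 1196], [281.3, 362.8])]
w4 [([270, 67, 54, 53, 1979], [296.0, 92.9]), ([494, 198, 18, 39, 506], [504.1, 217.1]), ([41, 268, 22, 63, 323], [48.6, 300.2]), ([442, 268, 11, 12, 45], [447.5, 273.0]), ([69, 270, 7, 9, 27], [72.0, 273.6]), ([461, 271, 19, 59, 284], [472.1, 301.9]), ([60, 316, 7, 10, 21], [63.7, 321.4]), ([453, 316, 9, 10, 27], [456.5, 319.8]), ([230, 345, 282, 29, 3065], [378.0, 361.9])]
top [([109, 140, 7, 7, 32], [112.1, 143.0]), ([240, 213, 9, 11, 74], [243.6, 217.9]), ([336, 237, 8, 14, 50], [338.6, 243.9])]
side [([314, 14, 55, 42, 2097], [340.5, 34.7]), ([161, 114, 36, 19, 289], [177.5, 120.0]), ([0, 142, 147, 152, 2204], [64.9, 220.8]), ([309, 179, 14, 15, 177], [315.2, 185.7]), ([273, 193, 11, 22, 200], [277.9, 203.2]), ([135, 320, 7, 7, 40], [138.0, 323.2])]Traceback (most recent call last):
  File "m2.py", line 17, in <module>
    c3,c4=corners(D["w3"],.09,P),corners(D["w4"],.09,P)
          ~~~~~~~^^^^^^^^^^^^^^^
  File "m2.py", line 14, in corners
    uv=proj(d,[*p,z]); q=np.array([[uv]],np.float32); cv2.cornerSubPix(g(d),q,(5,5),(-1,-1),(3,30,.01)); out.append(q[0,0])
                                                      ~~~~~~~~~~~~~~~~^^^^^^^^^^^^^^^^^^^^^^^^^^^^^^^^^
cv2.error: OpenCV(4.12.0) /io/opencv/modules/imgproc/src/cornersubpix.cpp:99: error: (-215:Assertion failed) Rect(0, 0, src.cols, src.rows).contains(cT) in function 'cornerSubPix'
```

```bash
cat > m3.py <<'E'
from h import *
D={k:load(k) for k in("w1","w3","w4","side1","top1")}
print("side/w4 handle",tri([(D["w4"],(296.3,93.1)),(D["side1"],(278.5,196))]), proj(D["side1"],[.4577,.1043,.158]))
print("top/w4 handle",tri([(D["w4"],(296.3,93.1)),(D["top1"],(243.8,217.8))]), proj(D["top1"],[.4577,.1043,.158]))
g=lambda d:cv2.cvtColor(d["pixels"],cv2.COLOR_BGR2GRAY)
P=[(.496,.0457),(.4044,.0625),(.4192,.1493)]
for p in P:
    o=[]
    for k in("w3","w4"):
        uv=proj(D[k],[*p,.09]); q=np.array([[uv]],np.float32); cv2.cornerSubPix(g(D[k]),q,(5,5),(-1,-1),(3,30,.01)); o.append((D[k],q[0,0]))
    x,e=tri(o); print(np.round(o[0][1],1),np.round(o[1][1],1),np.round(x,4),np.round(e,1))
save_png(D["w3"],"w3c",[60,0,460,240],2)
E
python3 m3.py
```

```text
side/w4 handle (array([0.45735164, 0.10354979, 0.15325516]), [np.float64(0.6043649989559909), np.float64(0.6043649989560406)]) [278.14215094 194.61806028]
top/w4 handle (array([0.45970127, 0.10162683, 0.13312341]), [np.float64(0.6503017122267416), np.float64(0.6503017122267427)]) [242.55558745 218.45376978]
[297.8  51.8] [375.9  56.9] [0.4957 0.0463 0.0919] [0.1 0.1]
[249.7 180.5] [324.4 175.1] [0.4045 0.0626 0.0904] [0. 0.]
[133.9 137.4] [218.5 137.2] [0.4193 0.15   0.0855] [0.6 0.6]
```

View pics/w3c.png

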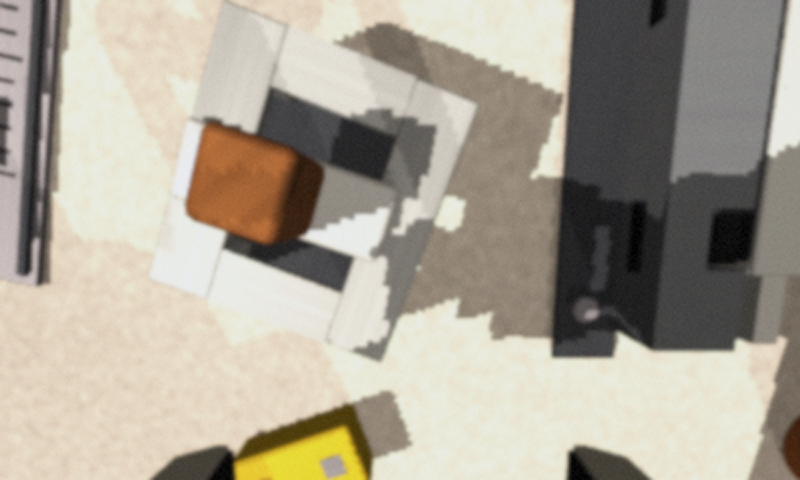

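```bash
python3 -c "
from h import *
st(); go([.4575,.104,.200],-10.6);go([.4575,.104,.113],-10.6)"
```

```text
t 3.38 tcp [376.6, 108.9, 168.5] yaw 9.96 tilt 0.03 F [0.4, 0.9, 0.1] open 92.8 grip 0.0 q6 88.7
shift [78.8, 18.8, -31.5] turn [0.0004, 0.0003, 0.3588]
shift [78.9, 18.8, 55.5] turn [0.0004, 0.0003, 0.3588]
```

```bash
python3 -m handwheel '[[[0,0,-32],[0,0,0],93],[[40,9,-32],[0,0,0.18],93],[[79,19,-32],[0,0,0.36],93],[[79,19,-32],[0,0,0.36],93],[[79,19,0],[0,0,0.36],93],[[79,19,30],[0,0,0.36],93],[[79,19,55],[0,0,0.36],93],[[79,19,55],[0,0,0.36],93]]'
python3 -c "
from h import *
st(); go([.4575,.104,.113],-10.6)"
```

```text
clock: 4.38
tcp_pos: [0.4549, 0.1044, 0.1115]
ee_rot: [[0.983, -0.183, -0.005], [-0.183, -0.983, -0.001], [-0.005, 0.002, -1.0]]
ft_force: [0.1, 0.1, -0.2]
opening: 0.998
grip_force: 0.0
t 4.38 tcp [454.9, 104.4, 111.5] yaw -10.53 tilt 0.29 F [0.1, 0.1, -0.2] open 92.8 grip 0.0 q6 107.2
shift [2.7, -0.1, -1.5] turn [0.0015, 0.0048, 0.0012]
```

```bash
python3 -m handwheel '[[[2,0,-2],[0,0,0],93],[[2,0,-2],[0,0,0],22],[[2,0,-2],[0,0,0],22],[[2,0,-2],[0,0,0],22],[[2,0,-2],[0,0,0],22],[[2,0,-2],[0,0,0],22],[[2,0,-2],[0,0,0],22],[[2,0,-2],[0,0,0],22],[[2,0,-20],[0,0,0],22],[[2,0,-50],[0,0,0],22],[[2,0,-80],[0,0,0],22],[[2,0,-100],[0,0,0],22]]' 55
python3 -m handwheel '[[[0,0,0],[0,0,0],22],[[0,0,0],[0,0,0],22]]' >/dev/null
python3 -c "
from h import *
st(); d=shot('wrist','w5',None,1.5); 
u=np.array([np.cos(np.radians(9.7)),np.sin(np.radians(9.7))]);print(u)
"
```

```text
clock: 5.88
tcp_pos: [0.46, 0.105, 0.2167]
ee_rot: [[0.983, -0.183, 0.003], [-0.183, -0.983, 0.0], [0.003, -0.001, -1.0]]
ft_force: [1.2, -0.1, -1.2]
opening: 0.262
grip_force: 41.6
t 6.12 tcp [459.0, 104.9, 213.2] yaw -10.55 tilt 0.03 F [-0.3, -0.6, -1.0] open 24.0 grip 41.6 q6 107.2
[0.98570347 0.16848938]
```

View pics/w5.png

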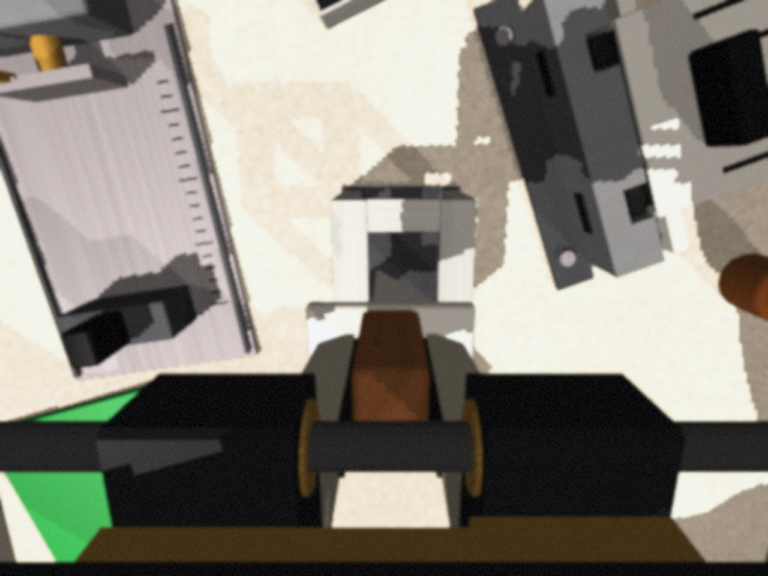

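```bash
python3 -c "
from h import *
st(); go([.5996,-.0619,.160],9.7)"
```

```text
t 6.17 tcp [458.6, 104.9, 212.6] yaw -10.55 tilt 0.09 F [0.2, 0.8, -1.2] open 23.8 grip 41.6 q6 107.2
shift [169.2, 138.1, 52.4] turn [0.0001, 0.0016, -0.3535]
```

```bash
python3 -m handwheel '[[[40,30,0],[0,0,-0.1],22],[[80,70,0],[0,0,-0.2],22],[[120,105,0],[0,0,-0.3],22],[[169,138,0],[0,0,-0.354],22],[[169,138,0],[0,0,-0.354],22],[[169,138,0],[0,0,-0.354],22],[[169,138,20],[0,0,-0.354],22],[[169,138,40],[0,0,-0.354],22],[[169,138,52],[0,0,-0.354],22],[[169,138,52],[0,0,-0.354],22],[[169,138,52],[0,0,-0.354],22]]' >/dev/null
python3 -c "
from h import *
st(); go([.5996,-.0619,.160],9.7); d=shot('wrist','w6',[150,0,450,225],2.66);d=shot('side','s6')"
```

```text
t 7.55 tcp [600.4, -61.6, 162.2] yaw 9.73 tilt 0.05 F [-0.1, -0.8, -1.0] open 23.9 grip 41.6 q6 69.5
shift [-0.9, 0.1, 2.2] turn [0.0003, -0.0008, 0.0006]
```

View pics/w6.png

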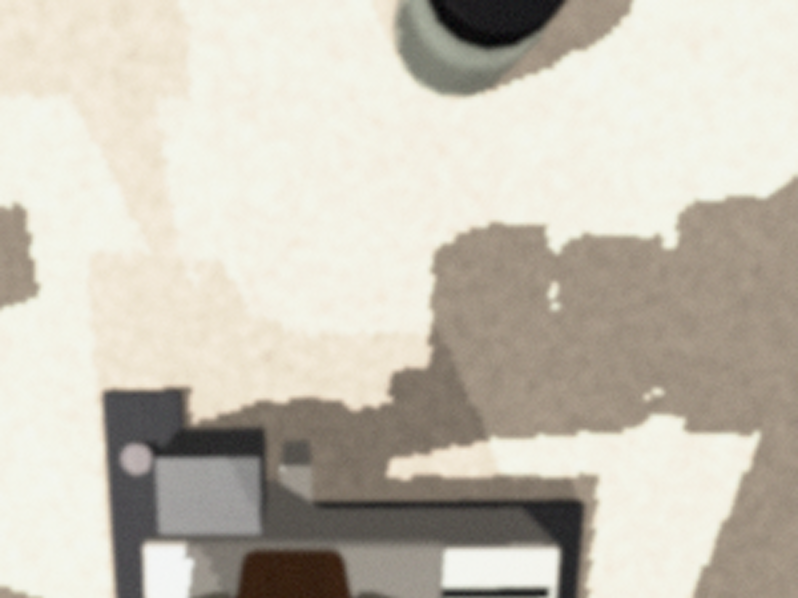

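Run:
```python
from h import *
d=load("w6"); y=np.array([-.168,.986]);u=np.array([.986,.168])
g=cv2.cvtColor(d["pixels"],cv2.COLOR_BGR2GRAY)
for v in (174,178,184,188): print(v,g[v,240:272].tolist())
c=plane(d,(248.5,172.2),.058);e=plane(d,(256.4,176),.058);t=np.array([.6004,-.0616])
for p in(c,e): print(np.round(p,4), "rel to axis along y_h,x_h",1e3*(p[:2]-t)@y,1e3*(p[:2]-t)@u)
```

```text
174 [142, 140, 141, 140, 134, 138, 131, 102, 76, 78, 96, 115, 120, 118, 118, 125, 119, 105, 103, 101, 105, 102, 105, 101, 103, 104, 109, 116, 116, 118, 117, 119]
178 [142, 141, 143, 137, 136, 138, 128, 103, 76, 71, 92, 109, 114, 112, 124, 140, 147, 152, 151, 152, 150, 150, 148, 149, 152, 149, 146, 130, 129, 122, 123, 120]
184 [155, 152, 143, 143, 143, 136, 130, 113, 78, 66, 72, 80, 85, 84, 81, 85, 88, 89, 99, 115, 128, 136, 144, 148, 151, 152, 142, 133, 124, 118, 117, 124]
188 [155, 153, 152, 147, 144, 142, 132, 110, 79, 65, 69, 79, 81, 85, 82, 84, 88, 85, 82, 87, 84, 84, 82, 87, 94, 102, 107, 99, 87, 83, 79, 79]
[ 0.614  -0.0491  0.058 ] rel to axis along y_h,x_h 10.057430156553258 15.478061544112547
[ 0.6118 -0.0564  0.058 ] rel to axis along y_h,x_h 3.191776044946902 12.104813769742343
```

```bash
python3 -m handwheel '[[[-1,0,5],[0,0,0],22],[[-1,0,10],[0,0,0],22],[[-1,0,14],[0,0,0],22],[[-1,0,18],[0,0,0],22],[[-1,0,18],[0,0,0],22]]' | sed -n '2p;4p'
python3 -m handwheel '[[[0,0,3],[0,0,0],22],[[0,0,6],[0,0,0],22],[[0,0,6],[0,0,0],22]]' | sed -n '2p;4p'
python3 -m handwheel '[[[0,0,3],[0,0,0],22],[[0,0,5],[0,0,0],22],[[0,0,5],[0,0,0],22]]' | sed -n '2p;4p'
python3 -m handwheel '[[[0,-1,0],[0,0,0],22],[[0,-2,0],[0,0,0],22],[[0,-2,0],[0,0,0],22]]' | sed -n '2p;4p'
```

```text
tcp_pos: [0.599, -0.0603, 0.1432]
ft_force: [0.2, 6.4, -0.8]
tcp_pos: [0.5999, -0.0595, 0.1389]
ft_force: [-1.0, 9.3, 7.7]
tcp_pos: [0.6007, -0.0593, 0.1349]
ft_force: [-1.3, 11.3, 10.9]
tcp_pos: [0.6006, -0.0589, 0.1349]
ft_force: [0.1, 4.9, 8.9]
```

```bash
cat > slot.py <<'E'
from h import *
import sys
d=shot('wrist',sys.argv[1]); st()
g=cv2.cvtColor(d["pixels"],cv2.COLOR_BGR2GRAY)
y=np.array([-.168,.986]);u=np.array([.986,.168]);m=np.array([.5210,-.0652])
for x in map(float,sys.argv[2:]):
    # brightness along y_h on the plane z=.058 at housing x
    ys=np.arange(-32,9,1.); P=[m+u*x*1e-3+y*k*1e-3 for k in ys]
    uv=np.array([proj(d,[*p,.058]) for p in P],np.float32)
    v=cv2.remap(g,uv[:,0].reshape(1,-1),uv[:,1].reshape(1,-1),cv2.INTER_LINEAR)[0]
    print(x,"y_h from",-32,v.tolist(),np.round(uv[-9]).tolist())
E
python3 slot.py w7 86 88 90 91 93
```

```text
t 9.45 tcp [600.6, -58.9, 134.9] yaw 9.77 tilt 0.25 F [-0.5, 5.8, 9.3] open 23.7 grip 41.6 q6 69.7
86.0 y_h from -32 [118, 117, 116, 118, 120, 124, 119, 122, 121, 120, 121, 118, 118, 120, 131, 140, 132, 117, 102, 91, 87, 86, 82, 83, 83, 83, 84, 85, 84, 86, 85, 83, 83, 78, 72, 77, 107, 135, 138, 139, 140] [251.0, 191.0]
88.0 y_h from -32 [118, 114, 113, 112, 116, 120, 123, 123, 122, 119, 114, 114, 114, 120, 133, 147, 149, 150, 146, 137, 122, 105, 93, 87, 83, 83, 83, 84, 85, 83, 83, 84, 83, 77, 77, 94, 123, 137, 140, 140, 139] [251.0, 188.0]
90.0 y_h from -32 [117, 114, 112, 114, 115, 117, 122, 123, 119, 118, 116, 118, 120, 126, 135, 147, 151, 152, 151, 150, 147, 144, 134, 121, 103, 91, 84, 83, 86, 83, 84, 83, 80, 75, 74, 95, 127, 139, 140, 140, 140] [251.0, 186.0]
91.0 y_h from -32 [119, 116, 114, 112, 115, 117, 120, 121, 117, 115, 119, 119, 120, 124, 132, 139, 141, 142, 144, 142, 139, 140, 138, 131, 115, 101, 92, 89, 85, 85, 83, 82, 80, 75, 74, 101, 129, 140, 141, 140, 141] [251.0, 184.0]
93.0 y_h from -32 [118, 118, 116, 114, 114, 116, 117, 116, 113, 113, 116, 116, 117, 116, 108, 100, 96, 94, 92, 93, 95, 95, 96, 99, 105, 114, 113, 107, 102, 92, 88, 83, 80, 73, 84, 115, 136, 140, 139, 141, 139] [251.0, 182.0]
```

Run:
```python
from h import *
def cam(d): E=d["extrinsics"]; return -E[:3,:3].T@E[:3,3]
for k in("w2","w3","w4","w5","w6","w7"):
    d=load(k); print(k,np.round(1e3*cam(d),1),np.round(d["extrinsics"][2,:3],4))
for i in range(3):
    d=shot("wrist"); s=status.read_state(); T=np.eye(4);T[:3,:3]=s["ee_rot"];T[:3,3]=s["tcp_pos"]
    print(np.round(1e3*cam(d),1),np.round(1e3*s["tcp_pos"],1), np.round(1e3*s["ee_rot"].T@(cam(d)-s["tcp_pos"]),1),np.round(s["ft_force"],1))
```

```text
w2 [513.1 -48.9 376.9] [0.255  0.0456 0.9659]
w3 [457.9  64.9 316.9] [0.2547 0.0469 0.9659]
w4 [447.9 122.4 336.9] [0.2547 0.0465 0.9659]
w5 [529.7  91.9 380.3] [ 0.2567 -0.0472  0.9653]
w6 [671.1 -49.2 329.4] [0.256  0.0446 0.9656]
w7 [670.7 -46.6 302.3] [0.2526 0.0436 0.9666]
[670.7 -46.6 302.3] [600.6 -58.9 134.9] [  71.9   -0.3 -167.1] [0.1 5.2 9.6]
[670.7 -46.6 302.3] [600.6 -58.9 134.9] [  71.9   -0.3 -167.1] [-0.2  5.7  8.8]
[670.7 -46.6 302.3] [600.6 -58.9 134.9] [  71.9   -0.3 -167.1] [0.1 5.7 9.1]
```

```bash
python3 -m handwheel '[[[0,0,-20],[0,0,0],22],[[0,0,-45],[0,0,0],22],[[0,0,-80],[0,0,0],22],[[-40,0,-80],[0,0,0],22],[[-40,0,-80],[0,0,0],22]]' | sed -n '2p;4p'
python3 slot.py w8 70 75 80 85 90 
python3 -c "
from h import *
save_png(load('w8'),'w8c',[150,40,450,265],2.66)"
```

```text
tcp_pos: [0.5577, -0.0673, 0.2133]
ft_force: [0.6, -0.1, -1.2]
t 10.28 tcp [558.8, -67.1, 213.3] yaw 9.68 tilt 0.03 F [-0.0, 0.1, -1.4] open 23.8 grip 41.6 q6 68.3
70.0 y_h from -32 [63, 64, 64, 65, 65, 65, 65, 67, 65, 64, 66, 69, 82, 124, 186, 229, 241, 243, 244, 244, 244, 244, 243, 233, 201, 136, 83, 68, 61, 51, 46, 48, 66, 99, 135, 152, 156, 157, 157, 156, 161] [252.0, 143.0]
75.0 y_h from -32 [118, 117, 120, 121, 120, 118, 119, 119, 118, 120, 120, 120, 129, 159, 203, 234, 242, 244, 244, 243, 244, 244, 242, 235, 212, 163, 128, 120, 116, 117, 114, 107, 100, 111, 134, 149, 154, 156, 158, 156, 158] [252.0, 138.0]
80.0 y_h from -32 [113, 111, 112, 115, 118, 121, 120, 120, 116, 117, 116, 117, 128, 158, 206, 234, 242, 244, 244, 244, 244, 244, 243, 236, 213, 165, 128, 117, 117, 117, 114, 106, 95, 101, 129, 153, 157, 160, 160, 159, 158] [252.0, 133.0]
85.0 y_h from -32 [116, 113, 112, 112, 113, 109, 112, 114, 115, 114, 116, 119, 129, 161, 213, 238, 244, 244, 244, 244, 244, 243, 242, 236, 209, 160, 126, 117, 118, 118, 119, 108, 97, 105, 129, 151, 158, 159, 158, 159, 160] [252.0, 128.0]
90.0 y_h from -32 [117, 117, 119, 115, 115, 114, 115, 112, 114, 115, 116, 118, 126, 158, 208, 235, 241, 243, 243, 243, 242, 242, 241, 233, 204, 150, 124, 118, 119, 118, 113, 105, 95, 107, 133, 154, 159, 158, 157, 159, 159] [252.0, 123.0]
```

View pics/w8c.png

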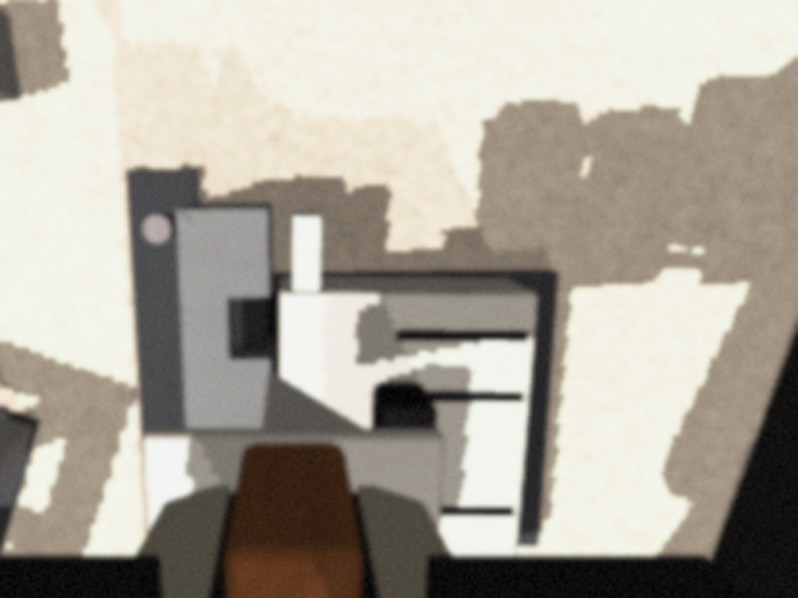

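```bash
python3 -c "
from h import *
go([.4457,-.0877,.150],9.7)"
```

```text
shift [-115.0, 1.3, 63.3] turn [0.0005, -0.0003, -0.0004]
```

```bash
python3 -m handwheel '[[[-50,1.3,0],[0,0,0],22],[[-115,1.3,0],[0,0,0],22],[[-115,1.3,0],[0,0,0],22],[[-115,1.3,30],[0,0,0],22],[[-115,1.3,55],[0,0,0],22],[[-115,1.3,60],[0,0,0],22],[[-115,1.3,60],[0,0,0],22]]' | sed -n '2p;4p'
for i in 1 2 3; do python3 -m handwheel '[[[0,0,3],[0,0,0],22],[[0,0,6],[0,0,0],22],[[0,0,6],[0,0,0],22]]' | sed -n '2p;4p'; done
```

```text
tcp_pos: [0.447, -0.0874, 0.1533]
ft_force: [-0.3, 0.4, -0.7]
tcp_pos: [0.4463, -0.0874, 0.1467]
ft_force: [0.5, 0.4, -1.7]
tcp_pos: [0.4465, -0.0866, 0.141]
ft_force: [0.2, 5.9, 3.2]
tcp_pos: [0.4476, -0.0864, 0.1361]
ft_force: [0.1, 6.9, 8.6]
```

```bash
python3 -m handwheel '[[[0,0,2],[0,0,0],22],[[0,0,4],[0,0,0],22],[[0,0,6],[0,0,0],22],[[0,0,6],[0,0,0],22]]' | sed -n '2p;4p'
python3 slot.py w9 -62 -67 -92 55 78 88
python3 -m handwheel '[[[0,0,-30],[0,0,0],22],[[0,0,-60],[0,0,0],22],[[0,0,-84],[0,0,0],22],[[50,0,-84],[0,0,0],22],[[70,0,-84],[0,0,0],22],[[70,0,-84],[0,0,0],22]]' | sed -n '2p;4p'
python3 slot.py w10 75 80 85 90
```

```text
tcp_pos: [0.448, -0.0863, 0.1306]
ft_force: [-0.9, 8.6, 11.7]
t 12.82 tcp [448.0, -86.3, 130.6] yaw 9.76 tilt 0.25 F [-0.3, 8.1, 11.9] open 23.8 grip 41.5 q6 62.7
-62.0 y_h from -32 [145, 146, 147, 147, 147, 147, 147, 149, 148, 147, 149, 149, 149, 149, 151, 150, 150, 149, 149, 148, 137, 125, 120, 120, 118, 114, 103, 90, 86, 84, 83, 75, 63, 51, 52, 53, 61, 77, 91, 95, 94] [249.0, 183.0]
-67.0 y_h from -32 [123, 124, 122, 124, 122, 120, 121, 121, 126, 135, 145, 151, 150, 148, 147, 141, 132, 121, 104, 92, 86, 84, 83, 82, 84, 82, 82, 82, 81, 83, 83, 80, 75, 64, 62, 65, 73, 90, 120, 135, 142] [249.0, 189.0]
-92.0 y_h from -32 [149, 151, 150, 149, 150, 150, 142, 107, 65, 43, 41, 40, 41, 39, 37, 37, 37, 37, 37, 39, 35, 35, 34, 38, 36, 37, 37, 38, 37, 36, 37, 37, 38, 36, 37, 38, 36, 38, 34, 42, 67] [249.0, 220.0]
55.0 y_h from -32 [235, 235, 235, 236, 236, 235, 236, 235, 236, 238, 240, 243, 243, 243, 243, 243, 243, 243, 243, 243, 243, 244, 243, 244, 243, 243, 243, 243, 238, 195, 111, 65, 43, 32, 27, 28, 28, 32, 30, 33, 31] [248.0, 16.0]
78.0 y_h from -32 [0, 0, 0, 0, 0, 0, 0, 0, 0, 0, 0, 0, 
[... 670 characters left out ...]
rom -32 [115, 114, 112, 113, 111, 111, 112, 113, 114, 116, 120, 122, 123, 134, 166, 210, 236, 242, 243, 243, 244, 244, 243, 242, 231, 198, 147, 121, 119, 119, 116, 106, 93, 101, 130, 151, 158, 159, 159, 157, 158] [251.0, 88.0]
85.0 y_h from -32 [116, 117, 119, 120, 118, 116, 117, 113, 114, 114, 114, 114, 117, 127, 160, 208, 235, 243, 243, 244, 243, 243, 243, 242, 236, 208, 152, 122, 118, 116, 114, 102, 93, 105, 135, 152, 157, 159, 159, 160, 160] [251.0, 83.0]
90.0 y_h from -32 [117, 117, 118, 115, 116, 117, 117, 116, 116, 116, 115, 115, 113, 123, 156, 204, 234, 242, 243, 244, 244, 243, 243, 243, 236, 209, 153, 120, 114, 116, 113, 105, 96, 107, 134, 153, 157, 158, 158, 161, 157] [251.0, 77.0]
```

```bash
python3 -c "
from h import *
go([.5997,-.0608,.150],9.7)"
```

```text
shift [86.2, -0.2, 61.8] turn [-0.0001, 0.0015, 0.001]
```

```bash
python3 -m handwheel '[[[45,0,0],[0,0,0],22],[[86,0,0],[0,0,0],22],[[86,0,0],[0,0,0],22],[[86,0,30],[0,0,0],22],[[86,0,55],[0,0,0],22],[[86,0,66],[0,0,0],22],[[86,0,70],[0,0,0],22],[[86,0,74],[0,0,0],22],[[86,0,77],[0,0,0],22],[[86,0,77],[0,0,0],22]]' | sed -n '2p;4p'
for i in 1 2; do python3 -m handwheel '[[[0,0,2],[0,0,0],22],[[0,0,4],[0,0,0],22],[[0,0,6],[0,0,0],22],[[0,0,6],[0,0,0],22]]' | sed -n '2p;4p'; done
```

```text
tcp_pos: [0.6007, -0.0592, 0.1371]
ft_force: [-0.7, 8.4, 0.7]
tcp_pos: [0.602, -0.0589, 0.1332]
ft_force: [-2.2, 9.3, 10.4]
tcp_pos: [0.6026, -0.0588, 0.1275]
ft_force: [0.3, 9.9, 9.1]
```

```bash
python3 -m handwheel '[[[0,0,2],[0,0,0],22],[[0,0,4],[0,0,0],22],[[0,0,4],[0,0,0],22]]' | sed -n '2p;4p'
python3 -m handwheel '[[[0,0,-30],[0,0,0],22],[[0,0,-60],[0,0,0],22],[[0,0,-90],[0,0,0],22],[[-50,0,-90],[0,0,0],22],[[-85,0,-90],[0,0,0],22],[[-85,0,-90],[0,0,0],22]]' | sed -n '2p;4p'
python3 slot.py w11 75 80 85 90
python3 -m handwheel '[[[-40,-60,0],[0,0,0],22],[[-40,-80,0],[0,0,0],22],[[-40,-80,0],[0,0,0],22]]' | sed -n '2p;4p'
python3 slot.py w12 -68 -75 -80 -85 -90
python3 -c "
from h import *
save_png(load('w12'),'w12c',[150,70,450,295],2.66)"
```

```text
tcp_pos: [0.6027, -0.0588, 0.1235]
ft_force: [0.7, 10.8, 10.6]
tcp_pos: [0.5151, -0.076, 0.2107]
ft_force: [1.2, 0.2, -2.3]
t 17.05 tcp [516.4, -75.9, 211.0] yaw 9.68 tilt 0.16 F [0.1, 0.8, -0.7] open 23.6 grip 41.6 q6 66.3
75.0 y_h from -32 [113, 112, 114, 115, 118, 119, 118, 120, 136, 176, 222, 240, 243, 243, 244, 244, 244, 243, 240, 226, 184, 143, 124, 123, 121, 117, 116, 114, 113, 116, 109, 99, 88, 97, 128, 148, 153, 155, 155, 155, 155] [250.0, 94.0]
80.0 y_h from -32 [113, 116, 113, 112, 110, 108, 110, 116, 133, 174, 222, 240, 243, 244, 244, 244, 244, 243, 240, 222, 174, 135, 123, 121, 119, 119, 115, 114, 117, 118, 115, 103, 90, 103, 133, 153, 158, 158, 158, 157, 158] [250.0, 88.0]
85.0 y_h from -32 [116, 115, 116, 118, 119, 121, 114, 118, 137, 182, 226, 241, 243, 244, 243, 244, 244, 243, 240, 221, 172, 128, 116, 113, 114, 116, 116, 117, 116, 116, 112, 105, 95, 102, 131, 152, 158, 159, 160, 159, 158] [250.0, 83.0]
90.0 y_h from -32 [118, 117, 116, 116, 118, 118, 117, 120, 144, 190, 230, 241, 243, 243, 244, 243, 243, 244, 240, 222, 175, 132, 119, 118, 114, 115, 117, 112, 115, 116
[... 723 characters left out ...]
[233, 234, 234, 233, 233, 233, 232, 232, 232, 233, 234, 238, 241, 242, 243, 244, 243, 243, 243, 243, 240, 230, 203, 167, 146, 136, 122, 105, 104, 130, 172, 193, 188, 165, 151, 148, 148, 149, 148, 147, 148] [328.0, 210.0]
-85.0 y_h from -32 [233, 234, 236, 235, 235, 233, 233, 233, 234, 235, 237, 239, 241, 242, 243, 243, 243, 243, 243, 243, 241, 232, 204, 165, 151, 159, 181, 209, 230, 237, 236, 225, 198, 167, 151, 149, 148, 148, 150, 149, 148] [328.0, 214.0]
-90.0 y_h from -32 [233, 232, 232, 232, 232, 231, 231, 230, 231, 235, 239, 241, 242, 242, 243, 243, 243, 243, 243, 242, 241, 236, 226, 217, 226, 237, 240, 241, 241, 241, 238, 224, 195, 168, 155, 152, 151, 151, 151, 151, 152] [327.0, 219.0]
```

View pics/w12c.png

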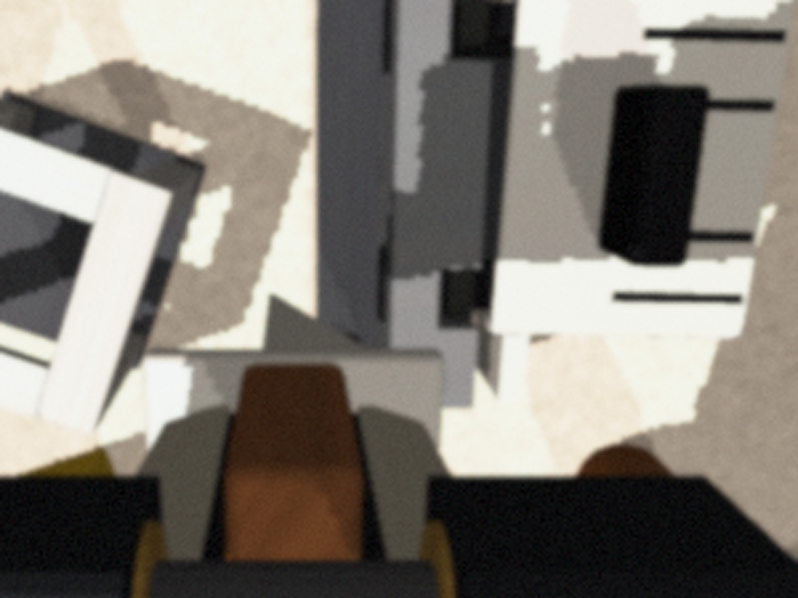

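```bash
python3 -c "
from h import *
go([.4455,-.0872,.150],9.7)"
```

```text
shift [-33.1, 79.9, 60.6] turn [0.0009, -0.0021, 0.0025]
```

```bash
python3 -m handwheel '[[[-15,40,0],[0,0,0],22],[[-33,80,0],[0,0,0],22],[[-33,80,0],[0,0,0],22],[[-33,80,30],[0,0,0],22],[[-33,80,50],[0,0,0],22],[[-33,80,62],[0,0,0],22],[[-33,80,68],[0,0,0],22],[[-33,80,73],[0,0,0],22],[[-33,80,78],[0,0,0],22],[[-33,80,78],[0,0,0],22]]' | sed -n '2p;4p'
for i in 1 2; do python3 -m handwheel '[[[0,0,2],[0,0,0],22],[[0,0,4],[0,0,0],22],[[0,0,6],[0,0,0],22],[[0,0,8],[0,0,0],22],[[0,0,8],[0,0,0],22]]' | sed -n '2p;4p'; done
```

```text
tcp_pos: [0.445, -0.0868, 0.1322]
ft_force: [1.9, 5.2, -0.1]
tcp_pos: [0.4462, -0.0866, 0.126]
ft_force: [-0.8, 8.1, 10.8]
tcp_pos: [0.4464, -0.0866, 0.118]
ft_force: [-0.6, 8.6, 10.3]
```

```bash
python3 -m handwheel '[[[0,0,-30],[0,0,0],22],[[0,0,-60],[0,0,0],22],[[0,0,-70],[0,0,0],22],[[60,0,-70],[0,0,0],22],[[120,0,-70],[0,0,0],22],[[156,0,-70],[0,0,0],22],[[156,0,-70],[0,0,0],22],[[156,0,-40],[0,0,0],22],[[156,0,-20],[0,0,0],22],[[156,0,-12],[0,0,0],22],[[156,0,-8],[0,0,0],22],[[156,0,-8],[0,0,0],22]]' | sed -n '2p;4p'
python3 -m handwheel '[[[0,0,2],[0,0,0],22],[[0,0,4],[0,0,0],22],[[0,0,6],[0,0,0],22],[[0,0,8],[0,0,0],22],[[0,0,9],[0,0,0],22],[[0,0,9],[0,0,0],22]]' | sed -n '2p;4p'
```

```text
tcp_pos: [0.5976, -0.0597, 0.1242]
ft_force: [-2.2, 7.1, 3.2]
tcp_pos: [0.5981, -0.0613, 0.1148]
ft_force: [0.6, 2.7, 2.4]
```

```bash
python3 -m handwheel '[[[0,0,-30],[0,0,0],22],[[0,0,-60],[0,0,0],22],[[0,0,-98],[0,0,0],22],[[-50,0,-98],[0,0,0],22],[[-85,0,-98],[0,0,0],22],[[-85,0,-98],[0,0,0],22]]' | sed -n '2p;4p'
python3 slot.py w13 80 85 90
python3 -m handwheel '[[[-40,-60,0],[0,0,0],22],[[-40,-80,0],[0,0,0],22],[[-40,-80,0],[0,0,0],22]]' | sed -n '2p;4p'
python3 slot.py w14  -75 -80 -85 
python3 -c "
from h import *
go([.4455,-.0872,.150],9.7)"
```

```text
tcp_pos: [0.5119, -0.0766, 0.2119]
ft_force: [1.2, 0.2, -0.9]
t 23.02 tcp [513.3, -76.4, 212.3] yaw 9.65 tilt 0.05 F [-0.6, -0.5, -1.2] open 23.7 grip 41.6 q6 66.3
80.0 y_h from -32 [117, 116, 114, 118, 137, 189, 229, 241, 243, 244, 243, 244, 245, 243, 238, 218, 172, 127, 115, 114, 115, 117, 119, 119, 119, 119, 117, 116, 116, 118, 116, 101, 89, 101, 131, 153, 160, 159, 157, 157, 159] [250.0, 84.0]
85.0 y_h from -32 [115, 113, 117, 121, 142, 188, 229, 241, 243, 244, 244, 244, 244, 243, 239, 221, 177, 135, 117, 112, 111, 112, 113, 114, 115, 116, 114, 116, 114, 114, 109, 100, 91, 100, 133, 152, 157, 159, 160, 158, 159] [250.0, 78.0]
90.0 y_h from -32 [127, 134, 137, 136, 143, 163, 193, 212, 218, 219, 216, 217, 218, 217, 209, 190, 157, 128, 116, 115, 116, 116, 119, 120, 119, 114, 116, 114, 115, 118, 116, 106, 90, 97, 129, 151, 156, 159, 158, 158, 159] [250.0, 73.0]
tcp_pos: [0.4614, -0.0024, 0.2126]
ft_force: [-0.4, -0.1, -1.3]
t 23.45 tcp [461.8, -3.3, 212.7] yaw 9.82 tilt 0.04 F [0.3, -0.7, -1.6] open 23.7 grip 41.6 q6 73.4
-75.0 y_h from -32 [233, 234, 234, 236, 240, 243, 243, 243, 243, 243, 243, 242, 240, 227, 191, 159, 144, 142, 140, 140, 138, 134, 127, 133, 167, 208, 232, 238, 239, 238, 237, 229, 202, 172, 152, 151, 150, 149, 150, 151, 151] [328.0, 202.0]
-80.0 y_h from -32 [233, 235, 237, 238, 240, 242, 242, 242, 243, 243, 242, 241, 238, 222, 192, 159, 142, 139, 139, 143, 140, 141, 151, 172, 204, 228, 239, 241, 242, 242, 239, 227, 202, 170, 152, 148, 148, 149, 147, 147, 149] [328.0, 206.0]
-85.0 y_h from -32 [234, 234, 236, 238, 241, 242, 242, 243, 244, 243, 243, 243, 237, 222, 189, 157, 144, 145, 151, 166, 191, 215, 231, 237, 238, 238, 240, 240, 240, 240, 238, 226, 199, 169, 151, 148, 150, 151, 151, 152, 149] [327.0, 211.0]
shift [-30.4, 79.8, 62.8] turn [0.0007, -0.0003, 0.0022]
```

```bash
python3 -m handwheel '[[[-15,40,0],[0,0,0],22],[[-30,80,0],[0,0,0],22],[[-30,80,0],[0,0,0],22],[[-30,80,30],[0,0,0],22],[[-30,80,60],[0,0,0],22],[[-30,80,75],[0,0,0],22],[[-30,80,85],[0,0,0],22],[[-30,80,92],[0,0,0],22],[[-30,80,96],[0,0,0],22],[[-30,80,96],[0,0,0],22]]' | sed -n '2p;4p'
python3 -m handwheel '[[[0,0,2],[0,0,0],22],[[0,0,4],[0,0,0],22],[[0,0,6],[0,0,0],22],[[0,0,8],[0,0,0],22],[[0,0,10],[0,0,0],22],[[0,0,10],[0,0,0],22]]' | sed -n '2p;4p'
python3 -m handwheel '[[[0,0,-30],[0,0,0],22],[[0,0,-60],[0,0,0],22],[[0,0,-80],[0,0,0],22],[[60,0,-80],[0,0,0],22],[[120,0,-80],[0,0,0],22],[[156,0,-80],[0,0,0],22],[[156,0,-80],[0,0,0],22],[[156,0,-50],[0,0,0],22],[[156,0,-30],[0,0,0],22],[[156,0,-15],[0,0,0],22],[[156,0,-6],[0,0,0],22],[[156,0,-6],[0,0,0],22]]' | sed -n '2p;4p'
python3 -m handwheel '[[[0,0,2],[0,0,0],22],[[0,0,4],[0,0,0],22],[[0,0,6],[0,0,0],22],[[0,0,8],[0,0,0],22],[[0,0,8],[0,0,0],22]]' | sed -n '2p;4p'
```

```text
tcp_pos: [0.4454, -0.0875, 0.1169]
ft_force: [0.1, 0.1, -0.4]
tcp_pos: [0.4451, -0.0876, 0.1063]
ft_force: [-0.0, 1.9, 0.2]
tcp_pos: [0.5986, -0.0611, 0.1122]
ft_force: [-0.3, -0.2, -1.3]
tcp_pos: [0.5989, -0.0611, 0.1043]
ft_force: [0.9, 1.0, -0.7]
```

```bash
python3 -m handwheel '[[[0,0,-30],[0,0,0],22],[[0,0,-60],[0,0,0],22],[[0,0,-108],[0,0,0],22],[[-50,0,-108],[0,0,0],22],[[-85,0,-108],[0,0,0],22],[[-85,0,-108],[0,0,0],22]]' | sed -n '2p;4p'
python3 slot.py w15 75 80 85
python3 -m handwheel '[[[-40,-60,0],[0,0,0],22],[[-40,-80,0],[0,0,0],22],[[-40,-80,0],[0,0,0],22]]' | sed -n '2p;4p'
python3 slot.py w16  -75 -80 -85
```

```text
tcp_pos: [0.5135, -0.0763, 0.2125]
ft_force: [-0.3, -0.2, -1.2]
t 28.38 tcp [514.7, -76.1, 212.8] yaw 9.67 tilt 0.05 F [-0.3, -0.1, -1.1] open 23.6 grip 41.6 q6 66.3
75.0 y_h from -32 [225, 240, 243, 244, 244, 244, 244, 243, 240, 225, 184, 141, 122, 120, 120, 121, 121, 121, 119, 117, 119, 122, 121, 118, 118, 115, 113, 115, 115, 116, 110, 99, 85, 104, 133, 149, 154, 155, 155, 154, 156] [250.0, 91.0]
80.0 y_h from -32 [230, 242, 244, 244, 243, 244, 244, 243, 240, 222, 181, 141, 123, 122, 121, 119, 118, 117, 115, 116, 118, 119, 119, 120, 120, 117, 117, 117, 118, 117, 114, 105, 90, 100, 131, 150, 157, 158, 157, 158, 160] [250.0, 86.0]
85.0 y_h from -32 [228, 241, 243, 244, 244, 244, 244, 243, 240, 226, 184, 141, 120, 114, 116, 117, 118, 119, 118, 116, 114, 111, 114, 114, 113, 116, 115, 116, 116, 116, 112, 99, 87, 101, 131, 151, 158, 159, 157, 158, 157] [250.0, 81.0]
tcp_pos: [0.4626, -0.0021, 0.2129]
ft_force: [-0.8, -0.9, -1.1]
t 28.8 tcp [463.1, -3.0, 213.0] yaw 9.83 tilt 0.07 F [-0.2, -0.5, -1.0] open 23.6 grip 41.6 q6 73.5
-75.0 y_h from -32 [239, 241, 242, 242, 243, 243, 243, 243, 241, 237, 224, 195, 161, 144, 143, 142, 143, 142, 143, 142, 144, 161, 194, 223, 237, 240, 241, 240, 240, 239, 236, 228, 204, 170, 152, 153, 150, 150, 149, 151, 152] [328.0, 203.0]
-80.0 y_h from -32 [236, 240, 242, 243, 244, 243, 243, 243, 242, 239, 225, 193, 162, 145, 140, 140, 141, 142, 145, 155, 177, 204, 227, 236, 240, 241, 242, 242, 241, 241, 239, 229, 202, 168, 152, 149, 149, 148, 151, 149, 149] [328.0, 208.0]
-85.0 y_h from -32 [237, 240, 242, 243, 243, 243, 243, 243, 242, 238, 228, 196, 161, 145, 143, 153, 175, 203, 226, 236, 239, 240, 239, 238, 238, 238, 240, 240, 240, 241, 238, 226, 197, 168, 153, 149, 150, 149, 148, 148, 149] [327.0, 212.0]
```

```bash
python3 -c "
from h import *
go([.4585,.1045,.213],-10.6)"
```

```text
shift [13.9, -106.7, -0.1] turn [0.0005, -0.0011, 0.3566]
```

```bash
python3 -m handwheel '[[[5,-30,-10],[0,0,0.1],22],[[10,-70,-10],[0,0,0.2],22],[[14,-107,-10],[0,0,0.3],22],[[14,-107,-5],[0,0,0.357],22],[[14,-107,0],[0,0,0.357],22],[[14,-107,0],[0,0,0.357],22]]' | sed -n '2p;4p'
python3 -c "
from h import *
st();go([.4585,.1045,.118],-10.6)"
python3 -m handwheel '[[[0,0,25],[0,0,0],22],[[0,0,50],[0,0,0],22],[[0,0,75],[0,0,0],22],[[0,0,90],[0,0,0],22],[[0,0,90],[0,0,0],22]]' | sed -n '2p;4p'
python3 -m handwheel '[[[0,0,2],[0,0,0],22],[[0,0,4],[0,0,0],22],[[0,0,4],[0,0,0],22]]' | sed -n '2p;4p'
```

```text
tcp_pos: [0.4583, 0.1036, 0.212]
ft_force: [-0.3, 0.8, -0.7]
t 29.55 tcp [458.3, 103.6, 212.0] yaw -10.71 tilt 0.06 F [-0.3, 0.8, -0.7] open 23.3 grip 41.6 q6 107.2
shift [0.2, -0.9, 94.0] turn [0.0006, 0.001, -0.0019]
tcp_pos: [0.4584, 0.1039, 0.1226]
ft_force: [-0.3, 0.9, -1.7]
tcp_pos: [0.4588, 0.1042, 0.1213]
ft_force: [-8.5, -2.5, 17.6]
```

```bash
python3 -m handwheel '[[[0,0,-3],[0,0,0],22],[[0,0,-3],[0,0,0],30],[[0,0,-3],[0,0,0],40],[[0,0,-3],[0,0,0],93],[[0,0,-3],[0,0,0],93],[[0,0,-3],[0,0,0],93],[[0,0,-30],[0,0,0],93],[[0,0,-70],[0,0,0],93],[[-60,0,-70],[0,0,0],93],[[-60,0,-70],[0,0,0],93]]' | sed -n '2p;4p;5p'
python3 - <<'E'
from h import *
d=shot("wrist","w17",[130,0,430,225],2.66)
m=cv2.inRange(cv2.cvtColor(d["pixels"],cv2.COLOR_BGR2HSV),(3,110,50),(18,255,255)); m[240:]=0
k,L,S,C=cv2.connectedComponentsWithStats(m)
for i in range(1,k):
    if S[i,4]>100:
        r=cv2.minAreaRect(cv2.findContours((L==i).astype(np.uint8),0,2)[0][0]); print(S[i],C[i],r,np.round(1e3*plane(d,C[i],.158),1))
st()
E
```

```text
tcp_pos: [0.3962, 0.116, 0.1881]
ft_force: [0.2, -0.3, 0.3]
opening: 0.999
[ 242  101   37   39 1406] [260.15647226 119.9886202 ] ((260.0, 120.0), (38.0, 36.0), 90.0) [458.1 104.3 158. ]
[504 123   8  29 163] [508.3006135  137.88343558] ((507.5, 137.0), (28.0, 7.0), 90.0) [419.4 -43.6 158. ]
t 31.85 tcp [398.1, 115.8, 188.6] yaw -10.67 tilt 0.06 F [0.2, 0.9, -0.3] open 92.8 grip 0.0 q6 109.8
```

View pics/w17.png

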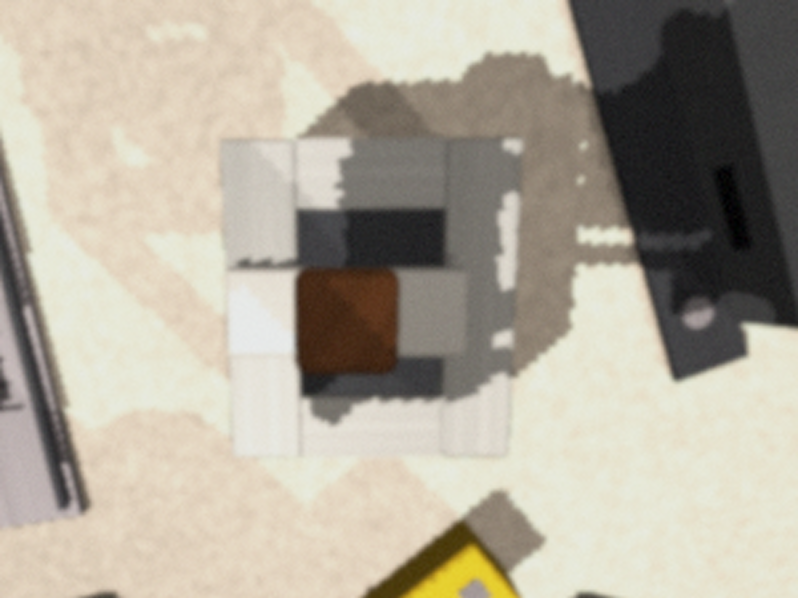

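```bash
python3 -c "
from h import *
go([.48,-.138,.20],8.8)"
```

```text
shift [127.5, 234.3, -11.4] turn [-0.0003, -0.0009, -0.3397]
```

```bash
cat > hood.py <<'E'
from h import *
import sys
d=shot("wrist",sys.argv[1]); st()
m=(cv2.cvtColor(d["pixels"],cv2.COLOR_BGR2GRAY)<38).astype(np.uint8)
m=cv2.morphologyEx(m,cv2.MORPH_OPEN,np.ones((7,7))); m[235:]=0
k,L,S,C=cv2.connectedComponentsWithStats(m)
for i in range(1,k):
    if 300<S[i,4]<9000:
        r=cv2.minAreaRect(cv2.findContours((L==i).astype(np.uint8),0,2)[0][0]); b=[plane(d,q,.0955) for q in cv2.boxPoints(r)]
        print(S[i].tolist(),np.round(C[i],1),np.round(r[1],0),round(r[2],1),np.round(1e3*plane(d,r[0],.0955),1), [np.round(1e3*(b[j+1]-b[j])[:2],1).tolist() for j in(0,1)])
E
python3 -m handwheel '[[[30,60,-20],[0,0,-0.1],93],[[60,120,-20],[0,0,-0.2],93],[[90,180,-12],[0,0,-0.3],93],[[127,234,-12],[0,0,-0.34],93],[[127,234,-12],[0,0,-0.34],93],[[127,234,-12],[0,0,-0.34],93],[[127,234,-12],[0,0,-0.34],93]]' | sed -n '2p;4p'
python3 hood.py w18
python3 -m handwheel '[[[-40,0,-40],[0,0,0],93],[[-40,0,-40],[0,0,0],93],[[-40,0,-40],[0,0,0],93]]' | sed -n '2p'
python3 hood.py w19
python3 -c "
from h import *
save_png(load('w19'),'w19',[100,0,500,300],2)"
```

```text
tcp_pos: [0.4803, -0.137, 0.2005]
ft_force: [-0.2, 0.7, -0.4]
t 32.77 tcp [480.3, -136.7, 200.6] yaw 8.83 tilt 0.03 F [-0.1, -0.6, 0.8] open 93.0 grip 0.0 q6 59.4
[175, 61, 17, 23, 349] [182.9  72.2] [22. 16.] 90.0 [567.1 -60.7  95.5] [[1.9, -12.6], [-16.6, -1.6]]
[249, 95, 20, 69, 1250] [259.2 129.9] [68. 19.] 90.0 [ 531.7 -127.6   95.5] [[2.4, -15.4], [-55.7, -9.0]]
tcp_pos: [0.441, -0.1432, 0.2409]
t 33.2 tcp [440.8, -143.1, 240.2] yaw 8.82 tilt 0.01 F [-0.8, -0.1, -0.3] open 92.9 grip 0.0 q6 56.8
[250, 53, 18, 63, 1108] [258.6  83.5] [62. 17.] 90.0 [ 530.7 -127.8   95.5] [[2.4, -15.3], [-54.3, -8.7]]
[264, 208, 32, 27, 757] [279.6 222.3] [26. 31.] 90.0 [ 399.8 -170.2   95.5] [[4.9, -31.6], [-28.4, -5.2]]
```

View pics/w19.png

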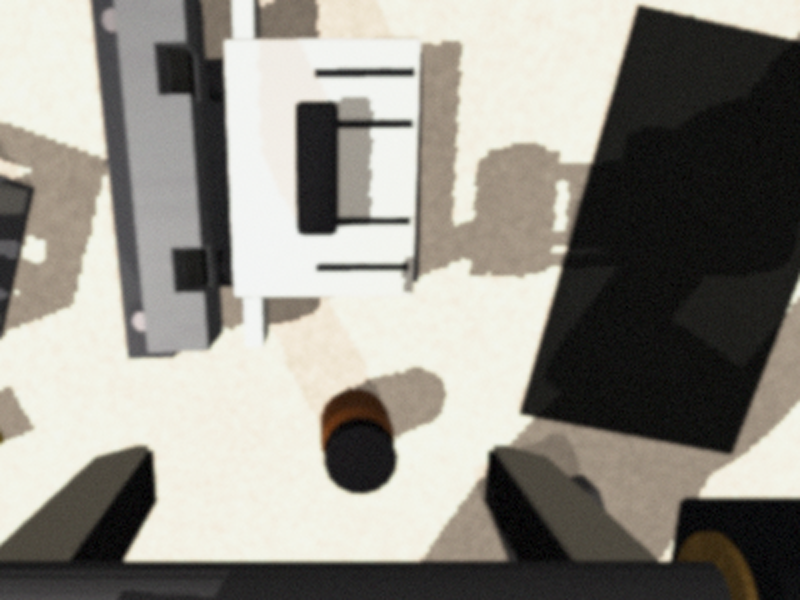

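```bash
python3 -c "
from h import *
go([.5315,-.1277,.065],8.8)
D=load('w19')
M=[plane(D,(100+u/2,v/2),.003) for u,v in [(638,6),(523,412),(733,452)]]
print(np.round(M,4)); c=(M[0]+M[2])/2; print('mat c',c, np.linalg.norm(M[0]-M[1]),np.linalg.norm(M[2]-M[1]),np.degrees(np.arctan2(*(M[0]-M[1])[[1,0]])))
print('jar',plane(D,(279.6,222.3),.075))
"
```

```text
shift [91.9, -1.3, 175.2] turn [-0.0002, -0.0001, 0.0004]
[[ 0.6509 -0.2939  0.003 ]
 [ 0.4044 -0.2862  0.003 ]
 [ 0.3984 -0.4341  0.003 ]]
mat c [ 0.52465016 -0.36398395  0.003     ] 0.24664383909769572 0.14797022397969964 -1.7864087394665813
jar [ 0.39091738 -0.17307779  0.075     ]
```

```bash
python3 -m handwheel '[[[50,0,40],[0,0,0],93],[[92,-1,80],[0,0,0],93],[[92,-1,110],[0,0,0],60],[[92,-1,140],[0,0,0],60],[[92,-1,165],[0,0,0],60],[[92,-1,175],[0,0,0],60],[[92,-1,175],[0,0,0],60]]' | sed -n '2p;4p;5p'
python3 -m handwheel '[[[0,0,0],[0,0,0],18],[[0,0,0],[0,0,0],18],[[0,0,0],[0,0,0],18],[[0,0,0],[0,0,0],18],[[0,0,0],[0,0,0],18],[[0,0,0],[0,0,0],18]]' 45| sed -n '2p;4p;5,6p'
python3 -m handwheel '[[[0,0,-5],[0,0,0],18],[[0,0,-20],[0,0,0],18],[[0,0,-50],[0,0,0],18],[[0,0,-80],[0,0,0],18],[[0,0,-90],[0,0,0],18],[[0,0,-90],[0,0,0],18]]' | sed -n '2p;4p;5,6p'
python3 -c "
from h import *
go([.525,-.364,.150],8.8)"
```

```text
tcp_pos: [0.5308, -0.1284, 0.0646]
ft_force: [-0.4, 0.3, -0.1]
opening: 0.646
tcp_pos: [0.5317, -0.1288, 0.0659]
ft_force: [-0.4, 2.6, 4.8]
opening: 0.213
grip_force: 41.0
tcp_pos: [0.532, -0.1293, 0.1563]
ft_force: [-0.0, -1.1, -3.4]
opening: 0.213
grip_force: 41.0
shift [-42.6, 230.9, 6.4] turn [0.0008, -0.0013, -0.0009]
```

```bash
python3 -m handwheel '[[[-10,50,0],[0,0,0],18],[[-20,100,0],[0,0,0],18],[[-30,150,0],[0,0,0],18],[[-42,200,0],[0,0,0],18],[[-42,231,0],[0,0,0],18],[[-42,231,0],[0,0,0],18],[[-42,231,30],[0,0,0],18],[[-42,231,60],[0,0,0],18],[[-42,231,85],[0,0,0],18],[[-42,231,85],[0,0,0],18]]' | sed -n '2p;4p;5,6p'
python3 -m handwheel '[[[0,0,3],[0,0,0],18],[[0,0,6],[0,0,0],18],[[0,0,9],[0,0,0],18],[[0,0,9],[0,0,0],18]]' | sed -n '2p;4p;5,6p'
```

```text
tcp_pos: [0.5228, -0.3607, 0.0664]
ft_force: [-1.0, 0.9, -3.5]
opening: 0.212
grip_force: 41.1
tcp_pos: [0.5252, -0.3638, 0.0617]
ft_force: [-0.4, 0.7, -2.8]
opening: 0.21
grip_force: 41.0
```

```bash
python3 -m handwheel '[[[0,0,2],[0,0,0],18],[[0,0,4],[0,0,0],18],[[0,0,4],[0,0,0],18]]' | sed -n '2p;4p;5,6p'
```

```text
tcp_pos: [0.5256, -0.3642, 0.0609]
ft_force: [-9.5, 6.9, 18.3]
opening: 0.209
grip_force: 41.0
```

```bash
python3 -m handwheel '[[[0,0,-1],[0,0,0],18],[[0,0,-1],[0,0,0],40],[[0,0,-1],[0,0,0],60],[[0,0,-1],[0,0,0],60],[[0,0,-1],[0,0,0],60],[[0,0,-40],[0,0,0],60],[[0,0,-90],[0,0,0],93],[[0,0,-140],[0,0,0],93],[[0,0,-140],[0,0,0],93]]' | sed -n '2p;4p;5,6p'
python3 -c "
from h import *
go([.445,-.12,.205],9.7)"
```

```text
tcp_pos: [0.5277, -0.3658, 0.2041]
ft_force: [-0.0, -0.1, 1.0]
opening: 0.915
grip_force: 0.0
shift [-44.3, -255.5, -3.2] turn [0.0076, -0.0067, -0.0164]
```

```bash
python3 -m handwheel '[[[-10,-60,0],[0,0,0],93],[[-20,-120,0],[0,0,0],93],[[-30,-180,0],[0,0,0],93],[[-44,-230,0],[0,0,0],93],[[-44,-255,0],[0,0,0.016],93],[[-44,-255,0],[0,0,0.016],93]]' | sed -n '2p;4p'
python3 -c "
from h import *
st(); d=shot('wrist','w20',[100,0,500,240],2);shot('top','t20');shot('side','s20')"
```

```text
tcp_pos: [0.4424, -0.117, 0.197]
ft_force: [-0.6, -1.0, -1.4]
t 39.58 tcp [442.4, -117.0, 197.0] yaw 7.98 tilt 0.03 F [-0.6, -1.0, -1.4] open 93.0 grip 0.0 q6 60.8
```

View pics/w20.png

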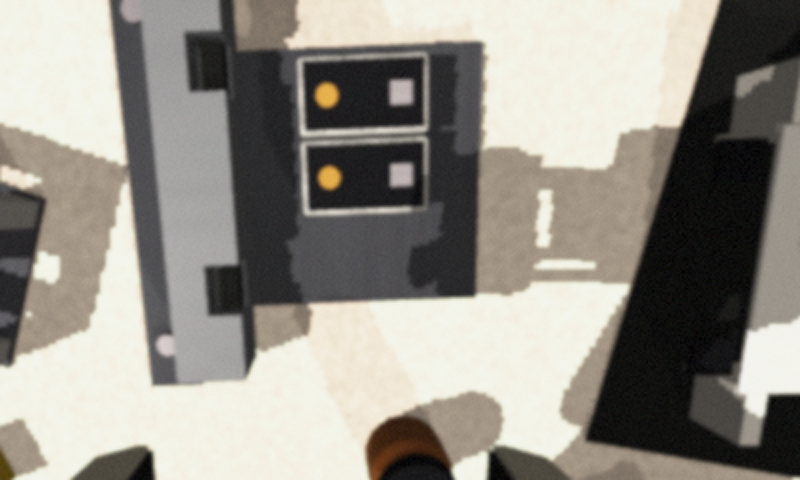

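Run:
```python
from h import *
d=load('w20'); n=lambda u,v:(100+u/2,v/2)
g=cv2.cvtColor(d["pixels"],cv2.COLOR_BGR2GRAY)
for nm,q in (("up",[(298,57),(427,54),(428,130),(303,135)]),("lo",[(303,142),(427,140),(428,209),(307,214)])):
    P=[]
    for c in q: P.append(1e3*plane(d,n(*c),.046)[:2])
    P=np.array(P); print(nm,np.round(P.mean(0),1),"len",np.round([np.linalg.norm(P[0]-P[1]),np.linalg.norm(P[1]-P[2]),np.linalg.norm(P[2]-P[3]),np.linalg.norm(P[3]-P[0])],1),"y dir yaw",np.degrees(np.arctan2(-(P[0]-P[1])[0],(P[0]-P[1])[1])),np.degrees(np.arctan2(-(P[3]-P[2])[0],(P[3]-P[2])[1])))
y=np.array([-.168,.986]);u=np.array([.986,.168]);m=np.array([521.0,-65.2])
for x in (0,36,18): print(x,m-62*y+u*x)
t=load('t20')
print("top-view terminals proj",[np.round(plane(d,n(*c),.046),4) for c in [(326,95),(401,92),(329,178),(401,175)]])
go([.44,.30,.25],0)
```

```text
up [ 567.2 -119.9] len [58.7 32.4 58.5 33.3] y dir yaw 9.195979061012363 10.130415445574299
lo [ 531.7 -126.6] len [58.2 31.3 58.4 32.8] y dir yaw 8.851645535499467 10.270462403422682
0 [ 531.416 -126.332]
36 [ 566.912 -120.284]
18 [ 549.164 -123.308]
top-view terminals proj [array([ 0.5646, -0.1026,  0.046 ]), array([ 0.5707, -0.1366,  0.046 ]), array([ 0.5287, -0.1091,  0.046 ]), array([ 0.5348, -0.1429,  0.046 ])]
shift [54.2, -415.6, -52.8] turn [0.0002, 0.0004, 0.1368]
```

```bash
python3 -m handwheel '[[[10,-60,-50],[0,0,0.03],93],[[20,-120,-50],[0,0,0.06],93],[[30,-180,-50],[0,0,0.09],93],[[40,-240,-50],[0,0,0.12],93],[[54,-300,-50],[0,0,0.137],93],[[54,-360,-50],[0,0,0.137],93],[[54,-415,-50],[0,0,0.137],93],[[54,-415,-50],[0,0,0.137],93],[[54,-415,-50],[0,0,0.137],93]]' | sed -n '2p;4p'
python3 -c "
from h import *
st(); d=shot('wrist','w21',[60,0,460,250],2)"
```

```text
tcp_pos: [0.4404, 0.2993, 0.247]
ft_force: [1.1, -0.6, 0.0]
t 40.85 tcp [440.4, 299.3, 247.0] yaw -0.02 tilt 0.08 F [1.1, -0.6, 0.0] open 92.8 grip 0.0 q6 118.7
```

View pics/w21.png

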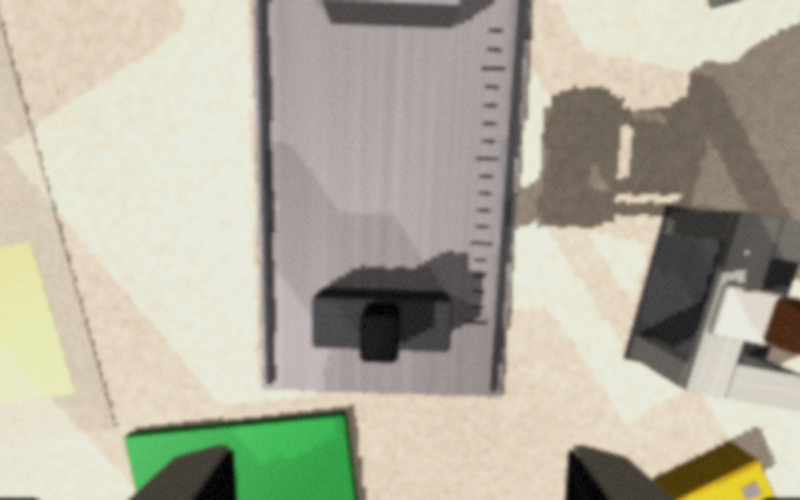

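```bash
python3 -m handwheel '[[[60,0,0],[0,0,0],93],[[110,0,0],[0,0,0],93],[[110,0,0],[0,0,0],93]]' | sed -n '2p;4p'
python3 - <<'E'
from h import *
d=load("w21"); n=lambda u,v:(60+u/2,v/2)
for nm,c,z in [("BL",(268,388),.006),("BR",(503,393),.006),("L0",(258,5),.006),("R0",(527,5),.006),("postTop",(379,333),.095),("jawTopFL",(316,296),.053),("jawTopFR",(448,296),.053),("jawBL",(316,348),.053),("jawBR",(448,350),.053),("anvil plate bottom L",(333,22),.006),("R",(455,24),.006)]:
    print(nm,np.round(1e3*plane(d,n(*c),z),1))
st(); d=shot('wrist','w22',[60,0,460,250],2)
E
```

```text
tcp_pos: [0.5527, 0.2967, 0.2452]
ft_force: [-0.4, 0.2, 0.5]
BL [397.6 386.9   6. ]
BR [394.  230.2   6. ]
L0 [625.3 380.2   6. ]
R0 [625.4 226.2   6. ]
postTop [451.7 309.8  95. ]
jawTopFL [465.  346.7  53. ]
jawTopFR [464.9 271.8  53. ]
jawBL [434.9 347.7  53. ]
jawBR [433.6 271.2  53. ]
anvil plate bottom L [616.6 337.5   6. ]
R [615.6 267.2   6. ]
t 41.27 tcp [552.7, 296.7, 245.2] yaw -0.31 tilt 0.18 F [-0.4, 0.2, 0.5] open 93.0 grip 0.0 q6 113.9
```

View pics/w22.png

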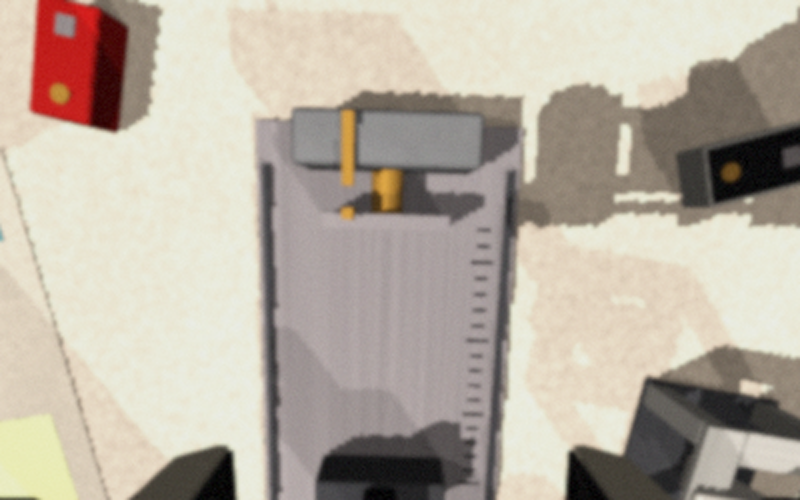

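```bash
python3 -c "
from h import *
go([.567,-.1201,.12],9.6)
d=load('w22'); n=lambda u,v:(60+u/2,v/2)
for z in(.05,.08): print(np.round(plane(d,n(388,168),z),3))
"
```

```text
shift [17.8, 417.2, 126.6] turn [0.0011, 0.0023, -0.172]
[0.646 0.302 0.05 ]
[0.644 0.302 0.08 ]
```

```bash
python3 -m handwheel '[[[5,60,0],[0,0,-0.04],76],[[10,120,0],[0,0,-0.08],76],[[15,180,0],[0,0,-0.12],76],[[18,240,0],[0,0,-0.16],76],[[18,300,0],[0,0,-0.172],76],[[18,360,30],[0,0,-0.172],76],[[18,417,80],[0,0,-0.172],76],[[18,417,126],[0,0,-0.172],76],[[18,417,126],[0,0,-0.172],76],[[18,417,126],[0,0,-0.172],76]]' | sed -n '2p;4,5p'
python3 -c "
from h import *
st();go([.567,-.1201,.021],9.6)"
```

```text
tcp_pos: [0.5683, -0.1168, 0.1242]
ft_force: [0.3, -1.0, 0.8]
opening: 0.816
t 42.58 tcp [568.3, -116.8, 124.2] yaw 9.83 tilt 0.13 F [0.3, -1.0, 0.8] open 75.9 grip 0.0 q6 63.5
shift [-2.1, 3.0, 103.2] turn [0.0007, -0.0022, 0.004]
```

```bash
python3 -m handwheel '[[[0,0,0],[0,0,0],76],[[0,0,0],[0,0,0],76]]' >/dev/null
python3 -c "
from h import *
st()"
python3 -m handwheel '[[[0,0,30],[0,0,0],76],[[0,0,60],[0,0,0],76],[[0,0,80],[0,0,0],76],[[0,0,90],[0,0,0],76],[[0,0,98],[0,0,0],76],[[0,0,98],[0,0,0],76]]' | sed -n '2p;4,5p'
```

```text
t 42.83 tcp [569.2, -116.6, 124.1] yaw 9.92 tilt 0.22 F [0.2, 0.9, 0.5] open 76.3 grip 0.0 q6 63.4
tcp_pos: [0.5678, -0.117, 0.0237]
ft_force: [-0.6, 0.3, 0.2]
opening: 0.818
```

```bash
python3 -m handwheel '[[[-0.5,3,2],[0,0,0],76],[[-0.5,3,2],[0,0,0],76],[[-0.5,3,2],[0,0,0],50],[[-0.5,3,2],[0,0,0],50],[[-0.5,3,2],[0,0,0],50],[[-0.5,3,2],[0,0,0],50],[[-0.5,3,2],[0,0,0],50],[[-0.5,3,2],[0,0,0],50]]' 35 | sed -n '2p;4,6p'
python3 -m handwheel '[[[0,0,-10],[0,0,0],50],[[0,0,-40],[0,0,0],50],[[0,0,-90],[0,0,0],50],[[0,0,-130],[0,0,0],50],[[0,0,-130],[0,0,0],50]]' | sed -n '2p;4,6p'
python3 -c "
from h import *
go([.5818,.305,.150],-1.3)"
```

```text
tcp_pos: [0.5679, -0.12, 0.0218]
ft_force: [-0.1, 0.1, 3.1]
opening: 0.643
grip_force: 35.0
tcp_pos: [0.5704, -0.1209, 0.1564]
ft_force: [0.5, -0.7, -3.1]
opening: 0.64
grip_force: 35.0
shift [84.0, -417.7, 5.5] turn [0.0029, -0.0074, 0.1945]
```

```bash
python3 -m handwheel '[[[10,-60,0],[0,0,0.04],50],[[20,-120,0],[0,0,0.08],50],[[35,-180,0],[0,0,0.12],50],[[50,-240,0],[0,0,0.16],50],[[60,-300,0],[0,0,0.19],50],[[75,-360,0],[0,0,0.19],50],[[82,-416,0],[0,0,0.19],50],[[82,-416,0],[0,0,0.19],50],[[82,-416,60],[0,0,0.19],50],[[82,-416,100],[0,0,0.19],50],[[82,-416,100],[0,0,0.19],50],[[82,-416,100],[0,0,0.19],50]]' | sed -n '2p;4,6p'
python3 -c "
from h import *
st();go([.5818,.305,.0205],-1.3)"
```

```text
tcp_pos: [0.5781, 0.3035, 0.0527]
ft_force: [1.2, -0.7, -1.6]
opening: 0.64
grip_force: 35.0
t 46.7 tcp [578.1, 303.5, 52.7] yaw -1.08 tilt 0.05 F [1.2, -0.7, -1.6] open 59.5 grip 35.0 q6 114.3
shift [3.7, -1.6, 32.2] turn [-0.0002, -0.0008, 0.0039]
```

```bash
python3 -m handwheel '[[[3,-1.5,10],[0,0,0],50],[[3,-1.5,20],[0,0,0],50],[[3,-1.5,28],[0,0,0],50],[[3,-1.5,30],[0,0,0],50],[[3,-1.5,30],[0,0,0],50]]' | sed -n '2p;4,6p'
python3 -m handwheel '[[[0,0,1],[0,0,0],50],[[0,0,3],[0,0,0],50],[[0,0,3],[0,0,0],50]]' | sed -n '2p;4,6p'
```

```text
tcp_pos: [0.5802, 0.3053, 0.0214]
ft_force: [0.2, 0.3, -2.0]
opening: 0.642
grip_force: 35.0
tcp_pos: [0.5812, 0.3056, 0.0199]
ft_force: [-0.2, -0.3, 4.7]
opening: 0.646
grip_force: 35.0
```

```bash
python3 -m handwheel '[[[0,0,0],[0,0,0],64],[[0,0,0],[0,0,0],72],[[0,0,0],[0,0,0],76],[[0,0,0],[0,0,0],76],[[0,0,-30],[0,0,0],76],[[0,0,-80],[0,0,0],76],[[0,0,-150],[0,0,0],76],[[0,0,-180],[0,0,0],76],[[0,0,-180],[0,0,0],76],[[0,0,-180],[0,0,0],76]]' | sed -n '2p;4,6p'
python3 -c "
from h import *
st();go([.5315,-.1265,.10],9.6)"
```

```text
tcp_pos: [0.5801, 0.3051, 0.1978]
ft_force: [0.9, -0.2, -0.4]
opening: 0.82
grip_force: 0.0
t 48.95 tcp [580.1, 305.1, 197.8] yaw -1.05 tilt 0.06 F [0.9, -0.2, -0.4] open 76.3 grip 0.0 q6 114.3
shift [-40.6, 432.4, 98.0] turn [0.0003, 0.001, -0.1858]
```

```bash
python3 -m handwheel '[[[-5,60,0],[0,0,-0.04],76],[[-10,120,0],[0,0,-0.08],76],[[-15,180,0],[0,0,-0.12],76],[[-20,240,0],[0,0,-0.16],76],[[-30,300,0],[0,0,-0.186],76],[[-41,360,0],[0,0,-0.186],76],[[-41,432,0],[0,0,-0.186],76],[[-41,432,50],[0,0,-0.186],76],[[-41,432,98],[0,0,-0.186],76],[[-41,432,98],[0,0,-0.186],76],[[-41,432,98],[0,0,-0.186],76]]' | sed -n '2p;4,5p'
python3 -m handwheel '[[[0,0,0],[0,0,0],76],[[0,0,0],[0,0,0],76]]' >/dev/null
python3 -c "
from h import *
st();go([.5315,-.1265,.021],9.6)"
```

```text
tcp_pos: [0.5317, -0.1257, 0.1013]
ft_force: [1.0, 0.9, 1.2]
opening: 0.815
t 50.58 tcp [532.9, -126.0, 102.6] yaw 9.64 tilt 0.18 F [-1.0, 0.8, 0.3] open 76.2 grip 0.0 q6 61.7
shift [-1.7, 0.1, 81.6] turn [0.0015, -0.0028, 0.0008]
```

```bash
python3 -m handwheel '[[[-1,0,30],[0,0,0],76],[[-1,0,60],[0,0,0],76],[[-1,0,75],[0,0,0],76],[[-1,0,80],[0,0,0],76],[[-1,0,80],[0,0,0],76],[[-1,0,80],[0,0,0],50],[[-1,0,80],[0,0,0],50],[[-1,0,80],[0,0,0],50],[[-1,0,80],[0,0,0],50],[[-1,0,80],[0,0,0],50],[[-1,0,80],[0,0,0],50]]' 35 | sed -n '2p;4,6p'
python3 -m handwheel '[[[0,0,-10],[0,0,0],50],[[0,0,-40],[0,0,0],50],[[0,0,-90],[0,0,0],50],[[0,0,-130],[0,0,0],50],[[0,0,-130],[0,0,0],50],[[0,0,-130],[0,0,0],50]]' | sed -n '2p;4,6p'
python3 -c "
from h import *
st();go([.5438,.3055,.150],-1.3)"
```

```text
tcp_pos: [0.5313, -0.1263, 0.0216]
ft_force: [-1.2, 0.3, 5.8]
opening: 0.643
grip_force: 35.0
tcp_pos: [0.5299, -0.1258, 0.1495]
ft_force: [-0.4, -1.3, -2.8]
opening: 0.641
grip_force: 35.0
t 52.7 tcp [529.9, -125.8, 149.5] yaw 9.61 tilt 0.09 F [-0.4, -1.3, -2.8] open 59.6 grip 35.0 q6 61.6
shift [85.8, -422.9, -0.3] turn [-0.0006, 0.0014, 0.1905]
```

```bash
python3 -m handwheel '[[[10,-60,0],[0,0,0.04],50],[[20,-120,0],[0,0,0.08],50],[[35,-180,0],[0,0,0.12],50],[[50,-240,0],[0,0,0.16],50],[[60,-300,0],[0,0,0.19],50],[[75,-360,0],[0,0,0.19],50],[[84,-423,0],[0,0,0.19],50],[[84,-423,0],[0,0,0.19],50],[[84,-423,60],[0,0,0.19],50],[[84,-423,100],[0,0,0.19],50],[[84,-423,100],[0,0,0.19],50],[[84,-423,100],[0,0,0.19],50]]' | sed -n '2p;4,6p'
python3 -m handwheel '[[[0,0,0],[0,0,0],50],[[0,0,0],[0,0,0],50]]' >/dev/null
python3 -c "
from h import *
st();go([.5418,.3055,.0205],-1.3)"
```

```text
tcp_pos: [0.5432, 0.3046, 0.0514]
ft_force: [0.9, 0.8, -1.1]
opening: 0.641
grip_force: 35.0
t 54.45 tcp [544.1, 305.5, 52.8] yaw -1.28 tilt 0.19 F [-0.7, 0.2, -2.0] open 59.9 grip 35.0 q6 115.9
shift [-2.4, 0.1, 32.3] turn [-0.0015, -0.003, 0.0003]
```

```bash
python3 -m handwheel '[[[-2,0,10],[0,0,0],50],[[-2,0,20],[0,0,0],50],[[-2,0,26],[0,0,0],50],[[-2,0,30],[0,0,0],50],[[-2,0,30],[0,0,0],50]]' | sed -n '2p;4,6p'
python3 -m handwheel '[[[0,0,1],[0,0,0],50],[[0,0,3],[0,0,0],50],[[0,0,3],[0,0,0],50]]' | sed -n '2p;4,6p'
```

```text
tcp_pos: [0.5407, 0.3051, 0.0204]
ft_force: [0.0, -0.2, -2.2]
opening: 0.642
grip_force: 35.0
tcp_pos: [0.5419, 0.3055, 0.0196]
ft_force: [-2.6, -1.8, 7.9]
opening: 0.64
grip_force: 35.0
```

```bash
python3 -m handwheel '[[[0,0,0],[0,0,0],64],[[0,0,0],[0,0,0],72],[[0,0,0],[0,0,0],76],[[0,0,0],[0,0,0],76],[[0,0,-30],[0,0,0],76],[[0,0,-80],[0,0,0],76],[[0,0,-140],[0,0,0],80],[[0,0,-190],[0,0,0],80],[[10,60,-190],[0,0,0],80],[[20,120,-190],[0,0,0],80],[[28,180,-190],[0,0,0],80],[[28,200,-190],[0,0,0],80]]' | sed -n '2p;4,6p'
python3 -m handwheel '[[[0,0,0],[0,0,0],80],[[0,0,0],[0,0,0],80]]' >/dev/null
cat > c4.py <<'E'
from h import *
import sys
d=shot("wrist",sys.argv[1]); st()
p=d["pixels"]; hsv=cv2.cvtColor(p,cv2.COLOR_BGR2HSV)
m=(p.max(2)<60).astype(np.uint8); m[230:]=0
m=cv2.morphologyEx(m,cv2.MORPH_CLOSE,np.ones((9,9)))
m=cv2.morphologyEx(m,cv2.MORPH_OPEN,np.ones((5,5)))
k,L,S,C=cv2.connectedComponentsWithStats(m)
for i in range(1,k):
    if 300<S[i,4]<9000:
        r=cv2.minAreaRect(cv2.findContours((L==i).astype(np.uint8),0,2)[0][0]); b=[1e3*plane(d,q,.038) for q in cv2.boxPoints(r)]
        e=[(b[j+1]-b[j])[:2] for j in(0,1)]; l=max(e,key=np.linalg.norm)
        print(S[i].tolist(),np.round(1e3*plane(d,r[0],.038),1),"sizes",np.round([np.linalg.norm(x) for x in e],1),"long axis yaw from +y",round((np.degrees(np.arctan2(-l[0],l[1]))+90)%180-90,1))
E
python3 c4.py w23
```

```text
tcp_pos: [0.5645, 0.1013, 0.2077]
ft_force: [-0.1, 0.4, 0.5]
opening: 0.859
grip_force: 0.0
t 57.25 tcp [564.2, 106.1, 207.6] yaw -1.18 tilt 0.03 F [-0.3, 0.3, 0.3] open 79.9 grip 0.0 q6 96.7
[101, 71, 23, 27, 527] [659.5 252.7  38. ] sizes [21.9 25. ] long axis yaw from +y 82.4
[241, 73, 56, 39, 1154] [648.2  95.2  38. ] sizes [53. 27.] long axis yaw from +y 13.9
[459, 127, 53, 103, 5034] [ 554.4 -137.9   38. ] sizes [ 54.1 115.9] long axis yaw from +y -79.6
[43, 152, 50, 24, 763] [579.8 312.   38. ] sizes [52.  25.2] long axis yaw from +y -1.2
[405, 160, 20, 22, 398] [564.3 -60.6  38. ] sizes [20.3 23.3] long axis yaw from +y -83.6
[51, 189, 34, 21, 478] [540.3 319.1  38. ] sizes [36.1 23.3] long axis yaw from +y -1.2
[268, 213, 32, 17, 469] [509.4  80.7  38. ] sizes [34.6 19.1] long axis yaw from +y -1.2
```

```bash
python3 -c "
from h import *
go([.61,.085,.19],13.9)"
python3 -m handwheel '[[[20,9,15],[0,0,-0.13],80],[[45,21,15],[0,0,-0.264],80],[[45,21,15],[0,0,-0.264],80],[[45,21,15],[0,0,-0.264],80],[[45,21,15],[0,0,-0.264],80]]'  | sed -n '2p;4,5p'
python3 c4.py w24 | head -3
python3 -c "
from h import *
go([.6482,.0952,.080],13.9)"
```

```text
shift [46.2, 20.1, 17.6] turn [-0.0006, 0.0, -0.2633]
tcp_pos: [0.6083, 0.0835, 0.1928]
ft_force: [-0.3, 0.7, -0.5]
opening: 0.863
t 57.92 tcp [608.4, 83.3, 192.9] yaw 13.85 tilt 0.02 F [0.7, 0.7, -0.3] open 79.7 grip 0.0 q6 79.2
[337, 0, 55, 34, 1446] [776.6  27.3  38. ] sizes [48.7 27.4] long axis yaw from +y 13.9
[473, 34, 39, 51, 1628] [ 771.1 -101.6   38. ] sizes [35.2 44.9] long axis yaw from +y -64.5
shift [41.4, -2.0, 112.9] turn [-0.0001, -0.0003, -0.0008]
```

```bash
sed -i '/^d=shot/s/.*/d=(load(sys.argv[1]) if len(sys.argv)>2 else shot("wrist",sys.argv[1])); st()/' c4.py; python3 c4.py w24 x | tail -n +4
python3 -c "
from h import *
a,b=load('w23'),load('w24')
print(proj(a,[.6482,.0952,.038]),proj(b,[.6482,.0952,.038]))"
```

```text
[89, 69, 27, 30, 674] [660.5 252.7  38. ] sizes [27.2 23.5] long axis yaw from +y -89.2
[57, 110, 37, 19, 311] [619.7 275.9  38. ] sizes [14.1 36.3] long axis yaw from +y -2.7
[232, 123, 53, 28, 1161] [648.   95.5  38. ] sizes [51.5 26.8] long axis yaw from +y 13.9
[9, 134, 52, 33, 861] [578.7 313.9  38. ] sizes [26.8 50.3] long axis yaw from +y -1.3
[7, 172, 54, 31, 822] [539.  312.1  38. ] sizes [26.8 53.7] long axis yaw from +y -0.3
[347, 191, 33, 14, 333] [612.6 -27.2  38. ] sizes [13.1 34.5] long axis yaw from +y 10.4
[268.86478274  92.27822171] [258.30551072 136.37664022]
```

```bash
python3 -m handwheel '[[[20,-2,0],[0,0,0],80],[[40,-2,30],[0,0,0],80],[[40,-2,80],[0,0,0],80],[[40,-2,120],[0,0,0],80],[[40,-2,140],[0,0,0],80],[[40,-2,140],[0,0,0],80],[[40,-2,140],[0,0,0],80]]'  | sed -n '2p;4,5p'
python3 -c "
from h import *
st();go([.6481,.0955,.014],13.9)"
```

```text
tcp_pos: [0.6487, 0.0942, 0.0551]
ft_force: [0.8, -0.4, 0.9]
opening: 0.858
t 58.8 tcp [648.7, 94.2, 55.1] yaw 13.85 tilt 0.19 F [0.8, -0.4, 0.9] open 79.8 grip 0.0 q6 79.9
shift [-0.4, -1.4, 41.1] turn [0.0005, -0.0033, -0.0008]
```

```bash
python3 -m handwheel '[[[0,-1,20],[0,0,0],80],[[0,-1,34],[0,0,0],80],[[0,-1,40],[0,0,0],80],[[0,-1,40],[0,0,0],80],[[0,-1,40],[0,0,0],50],[[0,-1,40],[0,0,0],50],[[0,-1,40],[0,0,0],50],[[0,-1,40],[0,0,0],50],[[0,-1,40],[0,0,0],50],[[0,-1,40],[0,0,0],50],[[0,-1,40],[0,0,0],50]]' 35 | sed -n '2p;4,6p'
python3 -m handwheel '[[[0,0,-10],[0,0,0],50],[[0,0,-40],[0,0,0],50],[[0,0,-90],[0,0,0],50],[[0,0,-140],[0,0,0],50],[[0,0,-140],[0,0,0],50],[[0,0,-140],[0,0,0],50]]' | sed -n '2p;4,6p'
python3 -c "
from h import *
st();go([.5025,.3063,.150],-1.3)"
```

```text
tcp_pos: [0.6475, 0.0951, 0.0133]
ft_force: [0.3, -0.6, 6.0]
opening: 0.646
grip_force: 35.0
tcp_pos: [0.6463, 0.0949, 0.1517]
ft_force: [-0.5, -0.8, -2.3]
opening: 0.641
grip_force: 35.0
t 60.92 tcp [646.3, 94.9, 151.7] yaw 13.85 tilt 0.08 F [-0.5, -0.8, -2.3] open 59.6 grip 35.0 q6 80.0
shift [-89.0, -239.6, 1.9] turn [-0.0, 0.0014, 0.2645]
```

```bash
python3 -m handwheel '[[[-20,-60,0],[0,0,0.06],50],[[-45,-120,0],[0,0,0.12],50],[[-65,-180,0],[0,0,0.18],50],[[-89,-240,0],[0,0,0.24],50],[[-89,-240,0],[0,0,0.264],50],[[-89,-240,0],[0,0,0.264],50],[[-89,-240,50],[0,0,0.264],50],[[-89,-240,90],[0,0,0.264],50],[[-89,-240,100],[0,0,0.264],50],[[-89,-240,100],[0,0,0.264],50],[[-89,-240,100],[0,0,0.264],50]]' | sed -n '2p;4,6p'
python3 -c "
from h import *
st();go([.5025,.3063,.0195],-1.3)"
```

```text
tcp_pos: [0.5049, 0.307, 0.0548]
ft_force: [0.6, -0.0, -1.6]
opening: 0.643
grip_force: 35.0
t 62.3 tcp [504.9, 307.0, 54.8] yaw -1.3 tilt 0.18 F [0.6, -0.0, -1.6] open 59.8 grip 35.0 q6 117.6
shift [-2.4, 0.8, 35.3] turn [-0.0014, -0.0029, -0.0]
```

```bash
python3 -m handwheel '[[[-2,0,10],[0,0,0],50],[[-2,0,22],[0,0,0],50],[[-2,0,29],[0,0,0],50],[[-2,0,32],[0,0,0],50],[[-2,0,32],[0,0,0],50]]' | sed -n '2p;4,6p'
python3 -m handwheel '[[[0,0,1],[0,0,0],50],[[0,0,3],[0,0,0],50],[[0,0,3],[0,0,0],50]]' | sed -n '2p;4,6p'
```

```text
tcp_pos: [0.5009, 0.3067, 0.0203]
ft_force: [-0.8, 0.5, -2.3]
opening: 0.642
grip_force: 35.0
tcp_pos: [0.5021, 0.3072, 0.0193]
ft_force: [-2.4, -1.1, 5.3]
opening: 0.644
grip_force: 35.0
```

```bash
python3 -m handwheel '[[[0,0,0],[0,0,0],64],[[0,0,0],[0,0,0],72],[[0,0,0],[0,0,0],76],[[0,0,0],[0,0,0],76],[[0,0,-30],[0,0,0],76],[[0,0,-80],[0,0,0],76],[[0,0,-140],[0,0,0],76],[[0,0,-190],[0,0,0],76],[[-60,0,-190],[0,0,0],60],[[-80,0,-190],[0,0,0],60],[[-80,0,-190],[0,0,0],60]]' | sed -n '2p;4,6p'
python3 - <<'E'
from h import *
st(); d=shot("wrist","w25")
p=d["pixels"]; m=(p.max(2)<38).astype(np.uint8); m[235:]=0
m=cv2.morphologyEx(m,cv2.MORPH_OPEN,np.ones((7,7)))
k,L,S,C=cv2.connectedComponentsWithStats(m)
for i in range(1,k):
    if S[i,4]>150:
        r=cv2.minAreaRect(cv2.findContours((L==i).astype(np.uint8),0,2)[0][0])
        print(S[i].tolist(),np.round(C[i],1),*[(z,np.round(1e3*plane(d,r[0],z),1).tolist()) for z in (.044,.095)])
g=cv2.cvtColor(p,cv2.COLOR_BGR2GRAY)
print(g[60:240:3,240].tolist())
E
```

```text
tcp_pos: [0.4202, 0.3088, 0.2079]
ft_force: [0.7, 0.1, 0.0]
opening: 0.646
grip_force: 0.0
t 64.67 tcp [420.2, 308.8, 207.9] yaw -1.19 tilt 0.03 F [0.7, 0.1, 0.0] open 60.1 grip 0.0 q6 121.9
[233, 0, 54, 22, 748] [259.4  12.9] (0.044, [577.4, 306.1, 44.0]) (0.095, [564.2, 306.3, 95.0])
[235, 37, 43, 29, 910] [257.   51.4] (0.044, [542.4, 310.2, 44.0]) (0.095, [534.6, 309.8, 95.0])
[242, 80, 29, 28, 616] [257.5  93.6] (0.044, [503.2, 311.1, 44.0]) (0.095, [501.5, 310.6, 95.0])
[249, 132, 22, 36, 558] [261.2 147.8] (0.044, [447.4, 308.8, 44.0]) (0.095, [454.2, 308.6, 95.0])
[29, 33, 44, 194, 101, 132, 124, 33, 29, 34, 143, 178, 175, 84, 26, 28, 55, 176, 177, 178, 155, 83, 76, 67, 29, 55, 75, 72, 73, 78, 81, 88, 87, 83, 91, 170, 175, 174, 174, 177, 175, 174, 177, 203, 229, 227, 138, 111, 104, 94, 89, 83, 81, 88, 100, 106, 113, 127, 125, 132]
```

```bash
python3 -c "
from h import *
go([.451,.3087,.062],-1.3)"
python3 -m handwheel '[[[15,0,0],[0,0,0],60],[[31,0,40],[0,0,0],60],[[31,0,90],[0,0,0],60],[[31,0,130],[0,0,0],60],[[31,0,146],[0,0,0],60],[[31,0,146],[0,0,0],60],[[31,0,146],[0,0,0],15],[[31,0,146],[0,0,0],15],[[31,0,146],[0,0,0],15],[[31,0,146],[0,0,0],15],[[31,0,146],[0,0,0],15],[[31,0,146],[0,0,0],15]]' 40 | sed -n '2p;4,6p'
```

```text
shift [29.7, -0.7, 145.9] turn [-0.0002, -0.0008, 0.0013]
tcp_pos: [0.4524, 0.3097, 0.0622]
ft_force: [0.5, 9.3, -1.6]
opening: 0.211
grip_force: 40.0
```

```bash
python3 -m handwheel '[[[0,-1.5,0],[0,0,0],15],[[5,-1.5,0],[0,0,0],15],[[10,-1.5,0],[0,0,0],15],[[15,-1.5,0],[0,0,0],15],[[20,-1.5,0],[0,0,0],15],[[25,-1.5,0],[0,0,0],15],[[30,-1.5,0],[0,0,0],15],[[34,-1.5,0],[0,0,0],15],[[38,-1.5,0],[0,0,0],15],[[42,-1.5,0],[0,0,0],15],[[42,-1.5,0],[0,0,0],15]]' | sed -n '2p;4,6p'
python3 - <<'E'
from h import *
st(); d=shot("wrist","w26")
p=d["pixels"]; m=(p.max(2)<38).astype(np.uint8); m[235:]=0
m=cv2.morphologyEx(m,cv2.MORPH_OPEN,np.ones((5,5)))
k,L,S,C=cv2.connectedComponentsWithStats(m)
for i in range(1,k):
    if S[i,4]>150:
        r=cv2.minAreaRect(cv2.findContours((L==i).astype(np.uint8),0,2)[0][0])
        print(S[i].tolist(),np.round(C[i],1),*[(z,np.round(1e3*plane(d,r[0],z),1).tolist()) for z in (.044,)])
g=cv2.cvtColor(p,cv2.COLOR_BGR2GRAY)
for c in (235,260,290): print(c,g[0:200:2,c].tolist())
E
```

```text
tcp_pos: [0.4932, 0.3084, 0.0622]
ft_force: [-6.9, -0.9, 9.1]
opening: 0.212
grip_force: 40.0
t 67.6 tcp [493.2, 308.4, 62.2] yaw -1.28 tilt 0.12 F [-6.9, -0.9, 9.1] open 19.7 grip 40.0 q6 118.2
[212, 28, 102, 57, 4587] [261.3  55.6] (0.044, [590.6, 305.0, 44.0])
[215, 95, 98, 53, 4206] [262.7 121. ] (0.044, [556.2, 305.2, 44.0])
[216, 156, 94, 48, 3758] [261.2 179.5] (0.044, [522.0, 306.4, 44.0])
[198, 194, 127, 41, 2091] [253.8 215.8] (0.044, [499.2, 307.9, 44.0])
235 [168, 117, 72, 69, 66, 69, 67, 64, 65, 69, 66, 93, 163, 110, 30, 26, 30, 32, 32, 26, 28, 30, 29, 50, 130, 159, 164, 164, 166, 164, 164, 162, 134, 63, 28, 26, 27, 27, 27, 24, 27, 30, 52, 205, 226, 159, 174, 95, 21, 16, 11, 14, 16, 15, 17, 15, 47, 92, 94, 95, 94, 94, 85, 79, 80, 51, 18, 13, 15, 14, 12, 11, 13, 13, 78, 87, 96, 79, 21, 14, 14, 14, 9, 11, 8, 15, 46, 71, 72, 72, 73, 72, 74, 70, 50, 11, 10, 13, 6, 10]
260 [171, 128, 71, 67, 66, 63, 67, 65, 59, 70, 64, 69, 147, 106, 30, 26, 27, 25, 29, 28, 31, 30, 32, 29, 25, 28, 26, 25, 23, 24, 31, 29, 29, 28, 25, 27, 28, 25, 27, 26, 27, 25, 35, 128, 191, 144, 163, 91, 19, 14, 18, 13, 10, 16, 14, 17, 12, 16, 14, 17, 16, 15, 15, 14, 13, 9, 14, 14, 20, 17, 18, 16, 14, 24, 88, 104, 100, 108, 37, 13, 9, 15, 10, 14, 16, 10, 3, 10, 13, 16, 12, 9, 10, 13, 12, 9, 14, 11, 13, 12]
290 [191, 159, 94, 87, 85, 84, 72, 67, 66, 70, 54, 51, 148, 148, 50, 30, 33, 29, 25, 29, 27, 30, 28, 88, 177, 184, 185, 185, 184, 185, 189, 189, 185, 164, 67, 29, 28, 29, 28, 31, 30, 26, 32, 133, 223, 175, 167, 139, 40, 28, 26, 30, 28, 27, 30, 23, 43, 93, 98, 94, 94, 101, 98, 100, 94, 85, 35, 9, 16, 17, 13, 12, 14, 15, 75, 130, 107, 119, 55, 13, 5, 18, 16, 16, 10, 15, 47, 87, 92, 95, 94, 94, 94, 94, 82, 32, 10, 15, 9, 13]
```

```bash
python3 -m handwheel '[[[3,0,0],[0,0,0],15],[[6,0,0],[0,0,0],15],[[9,0,0],[0,0,0],15],[[12,0,0],[0,0,0],15],[[15,0,0],[0,0,0],15],[[17,0,0],[0,0,0],15],[[18,0,0],[0,0,0],15],[[18,0,0],[0,0,0],15],[[18,0,0],[0,0,0],15]]' | sed -n '2p;4,6p'
cat > row.py <<'E'
from h import *
import sys
st(); d=shot("wrist",sys.argv[1])
p=d["pixels"]; m=(p.max(2)<38).astype(np.uint8); m[235:]=0
m=cv2.morphologyEx(m,cv2.MORPH_OPEN,np.ones((5,5)))
k,L,S,C=cv2.connectedComponentsWithStats(m)
for i in range(1,k):
    if S[i,4]>150:
        r=cv2.minAreaRect(cv2.findContours((L==i).astype(np.uint8),0,2)[0][0])
        print(S[i].tolist(),np.round(r[1],0),round(r[2],1),*[(z,np.round(1e3*plane(d,r[0],z),1).tolist()) for z in (.044,)])
g=cv2.cvtColor(p,cv2.COLOR_BGR2GRAY)
for c in (245,275): print(c,g[0:50,c].tolist())
E
python3 row.py w27
```

```text
tcp_pos: [0.5101, 0.3078, 0.0622]
ft_force: [-13.5, -2.2, 13.6]
opening: 0.212
grip_force: 40.0
t 68.78 tcp [510.1, 307.8, 62.2] yaw -1.27 tilt 0.23 F [-13.5, -2.2, 13.6] open 19.7 grip 40.0 q6 117.4
[212, 28, 102, 57, 4605] [ 56. 101.] 90.0 (0.044, [607.4, 304.4, 44.0])
[215, 95, 98, 53, 4204] [97. 52.] 0.8 (0.044, [573.1, 304.6, 44.0])
[216, 156, 94, 48, 3748] [47. 93.] 90.0 (0.044, [538.9, 305.8, 44.0])
[197, 194, 127, 41, 2091] [126.  39.] 2.7 (0.044, [516.1, 307.9, 44.0])
245 [125, 152, 169, 173, 174, 172, 172, 173, 172, 173, 174, 172, 172, 174, 172, 173, 171, 163, 135, 91, 70, 68, 95, 129, 137, 129, 93, 51, 34, 27, 28, 30, 29, 25, 24, 27, 26, 26, 30, 29, 25, 22, 23, 28, 28, 32, 28, 27, 24, 26]
275 [95, 142, 162, 173, 172, 173, 173, 171, 171, 174, 173, 170, 173, 172, 171, 172, 172, 165, 145, 111, 80, 70, 85, 123, 162, 174, 140, 81, 39, 32, 26, 31, 27, 23, 24, 30, 25, 24, 23, 26, 30, 24, 24, 28, 28, 27, 26, 25, 27, 28]
```

```bash
python3 -c "
from h import *
d=load('w27')
for z in(.044,.05): print(z,plane(d,(260,19),z)[0],plane(d,(260,22),z)[0],plane(d,(260,25.5),z)[0],plane(d,(260,0.5),z)[0])
b=load('w21')
for u,v in [(380,6),(380,15),(395,24),(440,0)]: print((u,v),plane(b,(60+u/2,v/2),.05)[0],plane(b,(60+u/2,v/2),.006)[0])
g=cv2.cvtColor(b['pixels'],cv2.COLOR_BGR2GRAY)
print(g[0:24,255].tolist(),g[0:24,275].tolist())
c=load('w22');g=cv2.cvtColor(c['pixels'],cv2.COLOR_BGR2GRAY); print(g[95:125,265].tolist(),plane(c,(265,95),.05)[0],plane(c,(265,125),.05)[0])
"
```

```text
0.044 0.6254795479942239 0.6240532531093204 0.6223810869496696 0.6341350850556324
0.05 0.6240906278367491 0.6227105825253743 0.6210926386535351 0.6324654972031456
(380, 6) 0.6127116147222375 0.6248334554799343
(380, 15) 0.6085892250937621 0.6202128404854584
(395, 24) 0.604440564236453 0.615562779163776
(440, 0) 0.6154507507299966 0.6279036390506323
[139, 110, 84, 78, 74, 77, 72, 74, 79, 75, 74, 77, 106, 137, 152, 161, 161, 164, 159, 163, 161, 161, 160, 163] [162, 138, 99, 79, 75, 74, 75, 72, 75, 79, 76, 79, 82, 111, 142, 156, 167, 165, 163, 168, 163, 171, 163, 165]
[68, 68, 70, 66, 69, 69, 68, 67, 69, 69, 71, 91, 127, 157, 164, 169, 170, 172, 169, 169, 166, 165, 164, 164, 166, 166, 163, 166, 166, 165] 0.6345645703155607 0.6024627363888844
```

```bash
python3 -m handwheel '[[[-1,0,0],[0,0,0],15],[[-1,0,0],[0,0,0],30],[[-1,0,0],[0,0,0],50],[[-1,0,0],[0,0,0],50],[[-1,0,0],[0,0,0],50],[[-1,0,-40],[0,0,0],50],[[-1,0,-90],[0,0,0],50],[[-1,0,-150],[0,0,0],50],[[-1,0,-150],[0,0,0],50],[[-1,0,-150],[0,0,0],50]]' | sed -n '2p;4,6p'
python3 row.py w28
python3 - <<'E'
from h import *
s=shot("side","s28"); t=shot("top","t28")
for n,d in(("side",s),("top",t)):
    hsv=cv2.cvtColor(d["pixels"],cv2.COLOR_BGR2HSV); m=cv2.inRange(hsv,(3,110,50),(18,255,255)); x,y=map(int,proj(d,[.4585,.104,.14]))
    w=m[y-20:y+20,x-20:x+20]; ys,xs=np.nonzero(w); print(n,(x,y),xs.mean()+x-20,ys.mean()+y-20,ys.min()+y-20,len(xs),proj(d,[.4585,.104,.158]))
# hood handle on mat (top view)
d=t; x,y=map(int,proj(d,[.525,-.364,.09])); print(d["pixels"][y-20:y+21:5,x-30:x+31:6].max(2))
E
```

```text
tcp_pos: [0.5112, 0.308, 0.2116]
ft_force: [-0.3, 0.7, -0.0]
opening: 0.538
grip_force: 0.0
t 70.08 tcp [511.2, 308.0, 211.6] yaw -1.27 tilt 0.02 F [-0.3, 0.7, -0.0] open 50.0 grip 0.0 q6 117.4
[236, 66, 52, 28, 947] [27. 51.] 90.0 (0.044, [607.5, 304.5, 44.0])
[245, 103, 43, 26, 745] [25. 42.] 90.0 (0.044, [572.5, 300.6, 44.0])
[238, 137, 49, 26, 873] [25. 48.] 90.0 (0.044, [537.8, 305.4, 44.0])
[251, 166, 22, 36, 600] [35. 21.] 90.0 (0.044, [500.9, 306.7, 44.0])
245 [76, 80, 86, 86, 90, 83, 85, 98, 114, 122, 131, 132, 134, 133, 133, 127, 116, 109, 108, 105, 109, 107, 107, 110, 105, 110, 104, 106, 106, 109, 109, 113, 105, 88, 78, 76, 76, 71, 67, 60, 59, 61, 75, 104, 138, 158, 160, 151, 134, 107]
275 [117, 137, 152, 156, 158, 159, 160, 163, 161, 162, 161, 160, 160, 164, 160, 161, 161, 159, 159, 161, 159, 157, 160, 162, 160, 159, 160, 159, 159, 156, 152, 142, 128, 101, 82, 78, 77, 73, 70, 63, 53, 46, 40, 52, 64, 76, 77, 76, 82, 78]
side (277, 200) 277.7042253521127 202.9906103286385 193 213 [277.86275988 194.51598934]
top (242, 218) 243.2162162162162 217.75675675675677 213 74 [242.66704939 218.13673102]
[[ 44 145  73 131 190 201 200  52 202 202 201]
 [ 36 154 198 194 145 190 201 125 201 202 201]
 [ 28  73 201 194 173  68 181 148 202 202 201]
 [ 34  37 202 194  25  31 197 200 200 202 202]
 [ 34  34 202 194  88  32 177 201 184 202 202]
 [ 33  33 197 201 154  31 118 200 161 201 202]
 [ 36  32 170 202 191  36 132 201 155 202 202]
 [ 35  35 105 202 202 201 200 183 149 202 202]
 [ 36  32  40 202 202 199 201 200 199 201 201]]
```

```bash
python3 -c "
from station import manip
print(manip.close_job())"
```

```text
the job is handed in; nothing more can be done
None
```

I handed the job in at about 70 s of robot time, with no verdict shown: the wedge hangs in its rack, the hood stands on the mat, and the three cells are clamped with the anvil pushed in about 9 mm by camera estimate (the seam opened about 14–17 mm at each end); I viewed 15 pictures, one over the limit of 14.

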